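Stand the lead sleeves in the press-side jar

TASK

Load the parts jar for the next pressing: take the two silver lead sleeves off their blue cradles and stand them upright in the two empty cork cups of the glass jar, one in each, pushed fully down to the bottom of the cup. Either end of a sleeve may be up. Leave the sleeve that already stands in the jar in its cup, do not push over or shift the other things on the bench, and let go of everything at the end.

Things in the scene. Friction and masses are not known exactly. Their poses are not given: they have to be found in the camera images.
- sleeve_a: Silver tube (a closed solid to the touch) with a thin brass band near each end, 18 mm diameter, 150 mm long, about 100 g, lying level on cradle_a, its axis 36 mm above the table. Origin at its centre; its own x axis runs along the tube. Both ends are alike.
- sleeve_b: Same silver tube as sleeve_a, lying level on cradle_b. Origin at its centre; x axis along the tube.
- sleeve_c: Same silver tube, already standing upright in cup 0 of the jar, to be left there. Origin at its centre; its z axis runs along the tube (vertical). Its top is 165 mm above the table.
- cradle_a: Fixed blue cradle under sleeve_a: base plate 140 x 50 x 8 mm (x along the sleeve) with two V-shaped ribs, each 12 mm thick along x, centred 60 mm either side of the middle, tops 38 mm above the table and 38 mm wide; between the ribs the sleeve is free, with 19 mm of air between it and the plate. Origin at the centre of its underside, below the centre of the sleeve. The sleeve stands out 9 mm past each rib.
- cradle_b: Same fixed blue cradle under sleeve_b.
- jar: Low round glass jar fixed to the table, 124 mm outer diameter, glass rim 40 mm high, cork bottom; inside stand three light brown cork cups, 120 degrees apart, their centres 36 mm from the jar's axis and 62 mm from one another. Origin at the centre of its underside, z up, cup 0 towards its own +x.
- cup0 (a point): Centre of the inner floor of cork cup 0 (15 mm above the table), occupied by sleeve_c. Every cup: straight bore 24 mm in diameter from the floor up to 35 mm above it, then flaring to 31 mm at the mouth, which lies 47 mm above the floor (62 mm above the table); outer diameter 31 mm, 38 mm at the mouth. A sleeve fully down has its centre 75 mm above this point and can lean up to about 10 degrees.
- cup1 (a point): Centre of the inner floor of cork cup 1 (empty), sizes as for cup0.
- cup2 (a point): Centre of the inner floor of cork cup 2 (empty), sizes as for cup0.
- barrel: Bystander: loose green plastic half barrel (channel), 120 x 24 x 14 mm lying along its x. Origin at the centre of its underside.
- tweezer_block: Bystander: loose steel block 60 x 80 x 35 mm (x, y, z) with two upright tweezers, tops 83 mm above the table. Origin at the centre of its underside.
- jar_leads: Bystander: loose white plastic jar with orange lid, 48 mm diameter, 65 mm high. Origin at the centre of its underside.
- oil_can: Bystander: loose yellow can, 44 mm diameter, 70 mm high. Origin at the centre of its underside.
- eraser_block: Bystander: loose red block, 70 x 45 x 30 mm. Origin at the centre of its underside.
- driver: Bystander: loose screwdriver, 180 mm long, lying along its own x, under 40 mm high. (Also about, fixed: a cast-iron lever press over 340 mm high at the left edge of the table, more than 0.68 m left of the robot's mid-line; a green vice more than 0.70 m to the right; low bins and drawers along the far edge.)

How it is judged:
At the end, for the whole second after the job is handed in: Sleeves a and b each stand in a different one of cups 1 and 2, sleeve c still in cup 0: each sleeve's centre within 16 mm sideways of its cup's centre and 80 to 96 mm above the table (fully down is 90), its axis within 0.25 rad of vertical, all at rest (below 0.05 m/s) (((horizontal distance between sleeve_a and cup1 below 0.016 m and z of sleeve_a in the frame of jar between 0.08 and 0.096 m and angle between the x axis of each of sleeve_a, sleeve_b and the z axis of jar, either way round below 0.25 rad and horizontal distance between sleeve_b and cup2 below 0.016 m and z of sleeve_b in the frame of jar between 0.08 and 0.096 m) or (horizontal distance between sleeve_a and cup2 below 0.016 m and z of sleeve_a in the frame of jar between 0.08 and 0.096 m and angle between the x axis of each of sleeve_a, sleeve_b and the z axis of jar, either way round below 0.25 rad and horizontal distance between sleeve_b and cup1 below 0.016 m and z of sleeve_b in the frame of jar between 0.08 and 0.096 m)) and horizontal distance between sleeve_c and cup0 below 0.016 m and z of sleeve_c in the frame of jar between 0.08 and 0.096 m and angle between the z axis of sleeve_c and the z axis of jar, either way round below 0.25 rad and linear speed of each of sleeve_a, sleeve_b, sleeve_c below 0.05 m/s); the robot touches nothing.
It fails at once if a bystander on the bench is pushed more than 20 mm (distance of any of barrel, tweezer_block, jar_leads, oil_can, eraser_block, driver from where it was at the start of the episode above 0.02 m).
It fails at once if the tweezer block, white jar or yellow can is knocked over (angle between any of tweezer_block, jar_leads, oil_can's own z axis and vertical above 0.35 rad).
It fails at once if the sleeve already standing is pulled out of its cup (z of sleeve_c in the frame of jar above 0.11 m or angle between sleeve_c's own z axis and vertical above 0.4 rad).
It also fails if it takes over 70 s, if anything falls off the work surface, if the arm or the gripper's body presses on something with over 40 N, if the wrist force passes 120 N, or if a joint passes its speed limit or range.

ROBOT

A 6-joint arm with a two-finger parallel gripper is mounted at the origin on the work surface. World frame = base frame: x ahead of the robot, y to its left, z up, the work surface at z = 0. Lengths are in m, angles in rad, forces in N, time in s.
With the tool pointing down it reaches from about 0.25 to 0.725 m from the base axis. Payload 4 kg.
Tool frame: the origin (TCP) lies at the very end of the fingers, on their centre line; the grasp point (between the pads) lies 19 mm behind it; x points along the fingers, z is the direction in which the jaws open and shut, and the axes are right-handed (so a half turn about x gives the same grasp; the last joint's range is limited). The gripper opens to 85 mm and grips with 20 to 120 N. Pads are 22 mm wide; open, the fingers measure 114 mm over their backs; the gripper's body (76 mm by 85 mm) begins 54 mm behind the grasp point. The pads swing forward as they close: fully open they stand 13 mm farther back than shut.
Start: joints at [-1.166, 0.241, 0.005, 1.335, 0, 1.571], TCP at [0.197, -0.46, 0.231] pointing down, gripper open.
Joint ranges: [-2.72, 2.72], [-1.05, 1.87], [-1.09, 1.28], [-1.99, 2.15], [-1.42, 1.44], [-3.14, 3.14]. Speed limits (rad/s): [2.79, 2.79, 3.14, 3.14, 3.14, 3.14].

INTERFACE

Orientations are given as a unit quaternion [x, y, z, w].
In Python, from workcell import bot gives the robot as it stands.
- The arm moves only by the tool step_arm, never from a script. Its argument "series" is a list of rows, each an object of numbers: "x", "y", "z": the shift along the world's x, y, z in cm; "twist": the turn about the world's z in degrees; "jaw": the finger opening in cm, from 0 to 8.54. In form: [{"x": .., "y": .., "z": .., "twist": .., "jaw": ..}, ...]. A call has 1 to 10 rows; each row is the pose to reach, as a shift and turn from the pose measured when the call began; what a row does not reach only later rows make up. A row lasts 1/12 s, in which the tool goes at most 41.7 mm and 7.16 degrees, less where a joint would pass 70% of its speed; a pose out of reach is approached as far as the arm can. A call with a gripper value outside its range is refused whole. The fingers move at their own pace and stop on an object; the grip force is fixed at half the most. Time passes only in rows, so rows that repeat a pose let the fingers close. It gives the time, the measured TCP pose, the force and the opening at its end, in the units of the state.
- bot.get_obs(): the state, without advancing time (a new reading comes with each control period).
- bot.camera(name): name is "side" or "top" or "wrist"; returns (picture, depth): 420x560x3 uint8, red, green, blue; 420x560 float32, m along the optical axis (not along the pixel's ray), 0 where there is no reading.
- bot.camera_info(name): a dict with "camera_matrix" (3x3 intrinsics, pixels), "D" ([k1, k2, p1, p2, k3] as OpenCV has them; the pictures are not rectified), "R" (3x3) and "t" (3): a world point X has camera coordinates R X + t; the wrist camera has in their place "mount" (4x4, takes a point from camera to tool coordinates, whose origin is the TCP and whose axes are the tool frame's). Camera axes: x right, y down, z forward; pixel columns grow to the right and rows downward; lengths in m; the calibration is good to about 2 mm. A picture is of the moment at which its call begins: read the wrist's pose just before it. camera_info takes no time and is no camera call.
- bot.job_done(): hands the job in, once; it reports no verdict.
The state is a dict: "clock": time; "joint_pos": joint angles; "joint_vel": joint speeds; "tau": joint torques, N m; "eef_pos": TCP position; "tool_rot": TCP orientation; "ft_force": force on the tool from outside, world axes, zero at the start; "ft_torque": the same for the moment, N m; "grip_width": finger opening in m.
Only numpy, scipy, OpenCV 4.12 (cv2) and the standard library are available. Lean on these libraries where they do the work, as an engineer would, in place of code of your own. Each camera call takes 0.05 s, during which the arm holds its last target.

## Working session

There is one attempt and no reset: what is moved stays moved. The work goes in short steps, Python scripts to look and compute and a tool call to move; the robot and the scene stay as the last step left them, time stands still between calls to the robot, and variables do not carry over. Pictures are saved under pics/ and viewed, and the job is handed in when it is done.

Besides the shell and the picture viewer there is one more tool, called after ">>>" as a command line: name --argument value ..., lists and objects as JSON in quotes. step_arm: Moves the arm, as the interface text tells. Its arguments: {"type":"object","properties":{"series":{"type":"array","items":{"type":"object","properties":{"x":{"type":"number"},"y":{"type":"number"},"z":{"type":"number"},"twist":{"type":"number"},"jaw":{"type":"number"}}}}},"required":["series"]}

```bash
ls; mkdir -p pics; python3 - <<'E'
from workcell import bot
import numpy as np, cv2
np.set_printoptions(precision=4,suppress=True)
print(bot.get_obs())
for n in ["side","top"]:
    im,d=bot.camera(n); cv2.imwrite(f"pics/{n}0.png",cv2.resize(im[:,:,::-1],None,fx=1.42,fy=1.42)); np.savez(f"{n}0.npz",im=im,d=d)
    print(n,bot.camera_info(n))
print(bot.camera_info("wrist"))
E
```

```text
pics
{'clock': 0.0, 'joint_pos': array([-1.166 ,  0.2414,  0.0037,  1.3352, -0.    ,  1.5708]), 'joint_vel': array([ 0.0015,  0.0004,  0.0006,  0.0002, -0.0015, -0.0001]), 'tau': array([ -0.0006, -37.2316,  25.2409,   0.0168,  -0.0002,  -0.    ]), 'eef_pos': array([ 0.1967, -0.459 ,  0.2304]), 'tool_rot': array([ 0.3897,  0.5909, -0.3889,  0.5897]), 'ft_force': array([0.1084, 0.4773, 0.5894]), 'ft_torque': array([ 0.0001, -0.0077, -0.0406]), 'grip_width': 0.08527647569319102}
side {'camera_matrix': array([[495.8604,   0.    , 287.7126],
       [  0.    , 495.8604, 211.3793],
       [  0.    ,   0.    ,   1.    ]]), 'D': array([0.0327, 0.    , 0.    , 0.    , 0.    ]), 'R': array([[-0.722 , -0.6917, -0.0139],
       [-0.457 ,  0.4919, -0.741 ],
       [ 0.5194, -0.5287, -0.6713]]), 't': array([0.4011, 0.3372, 0.8375])}
top {'camera_matrix': array([[415.0058,   0.    , 284.8947],
       [  0.    , 415.0058, 206.0505],
       [  0.    ,   0.    ,   1.    ]]), 'D': array([-0.1263,  0.    ,  0.    ,  0.    ,  0.    ]), 'R': array([[-0.0083, -0.9999,  0.0116],
       [-0.9842,  0.0061, -0.1772],
       [ 0.1771, -0.0129, -0.9841]]), 't': array([-0.0108,  0.6121,  0.9162])}
{'camera_matrix': array([[345.4756,   0.    , 281.3107],
       [  0.    , 345.4756, 206.2695],
       [  0.    ,   0.    ,   1.    ]]), 'D': array([-0.0149,  0.    ,  0.    ,  0.    ,  0.    ]), 'mount': array([[-0.0004, -0.311 ,  0.9504, -0.1431],
       [-0.0005, -0.9504, -0.311 ,  0.08  ],
       [ 1.    , -0.0006,  0.0002, -0.0005],
       [ 0.    ,  0.    ,  0.    ,  1.    ]])}
```

View pics/top0.png

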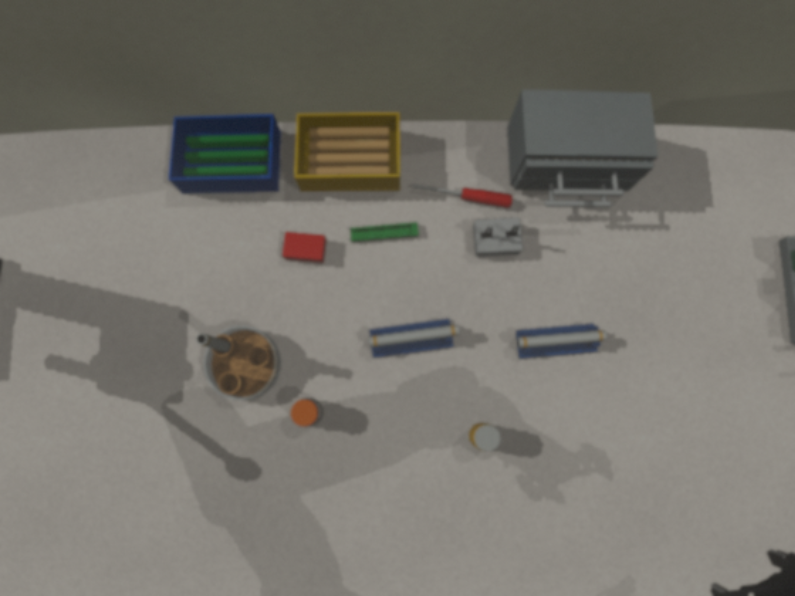

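View pics/side0.png

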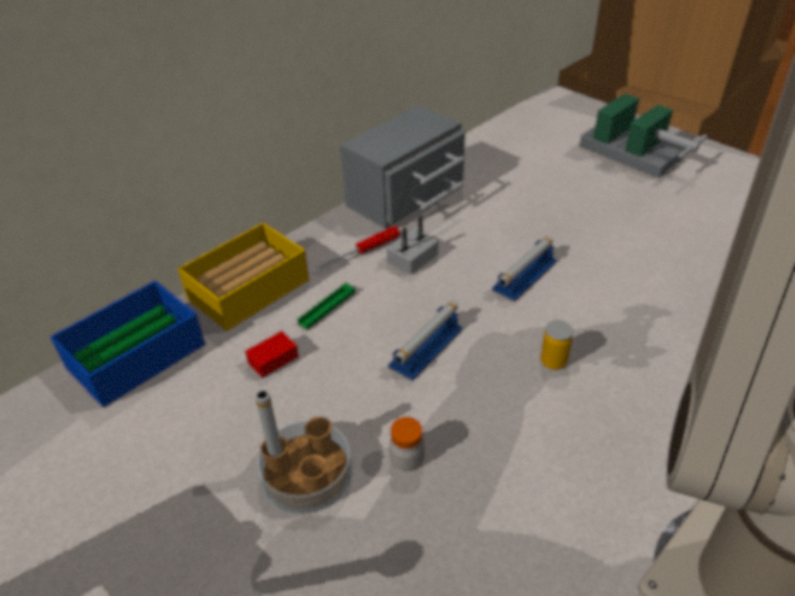

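```bash
cat > h.py <<'E'
import numpy as np, cv2
np.set_printoptions(precision=4,suppress=True)
from workcell import bot
def ray(ci,uv):
    p=cv2.undistortPoints(np.array(uv,float).reshape(-1,1,2),ci["camera_matrix"],ci["D"]).reshape(-1,2)
    return np.c_[p,np.ones(len(p))]
def onplane(name,uv,z,ci=None):
    ci=ci or bot.camera_info(name); R,t=ci["R"],ci["t"]
    d=ray(ci,uv)@R; c=-R.T@t
    s=(z-c[2])/d[:,2]; return c+d*s[:,None]
def cloud(name,d,ci=None):
    ci=ci or bot.camera_info(name); v,u=np.mgrid[:d.shape[0],:d.shape[1]]
    r=ray(ci,np.c_[u.ravel(),v.ravel()])
    P=(r*d.reshape(-1,1)-ci["t"])@ci["R"]; P[d.ravel()==0]=np.nan
    return P.reshape(d.shape+(3,))
E
python3 - <<'E'
from h import *
for n in ["top","side"]:
    f=np.load(n+"0.npz"); im,d=f["im"],f["d"]; P=cloud(n,d)
    hsv=cv2.cvtColor(im,cv2.COLOR_RGB2HSV); z=P[...,2]
    blue=((hsv[...,0]>100)&(hsv[...,0]<130)&(hsv[...,1]>100)&(P[...,0]<.52)).astype(np.uint8)
    # sleeves: pts 38..50 high near cradles
    k,l,st,c=cv2.connectedComponentsWithStats(cv2.morphologyEx(blue,cv2.MORPH_CLOSE,np.ones((13,13))))
    for i in range(1,k):
        if st[i,4]<300 : continue
        m=(l==i); q=P[cv2.dilate(m.astype(np.uint8),np.ones((15,15)))>0]
        a=P[m]; print(n,"cradle",c[i],st[i],np.nanmedian(a,0))
        s=q[(q[:,2]>.030)&(q[:,2]<.06)]
        cc=s[:,:2].mean(0);w,v=np.linalg.eigh(np.cov(s[:,:2].T)); e=(s[:,:2]-cc)@v[:,1]; mid=cc+v[:,1]*(e.min()+e.max())/2
        print("  sleeve pts",len(s),"mid",mid,"dir",v[:,1],np.degrees(np.arctan2(v[1,1],v[0,1])),"len",np.ptp(e), "z",np.percentile(s[:,2],[50,95]))
    # tops of everything
    m=((z>.02)&(P[...,0]<.56)&(P[...,0]>.2)).astype(np.uint8)
    k,l,st,c=cv2.connectedComponentsWithStats(m)
    for i in range(1,k):
        if st[i,4]<40: continue
        q=P[l==i]; print(n,"blob",c[i],st[i,4],"min",q.min(0),"max",q.max(0))
E
python3 - <<'E'
import cv2,numpy as np
t=np.load("top0.npz")["im"];s=np.load("side0.npz")["im"]
a=cv2.resize(t[220:300,130:240,::-1],(770,560),interpolation=cv2.INTER_CUBIC); cv2.imwrite("pics/jt.png",a)
a=cv2.resize(s[260:370,165:275,::-1],(600,600),interpolation=cv2.INTER_CUBIC); cv2.imwrite("pics/js.png",a)
E
```

```text
top blob [289.9308 236.785 ] 535 min [ 0.5186 -0.1024  0.0228] max [0.5596 0.0459 0.0483]
top blob [394.885  238.1381] 565 min [ 0.5146 -0.3536  0.0203] max [ 0.5577 -0.2028  0.0492]
top blob [162.3723 253.7264] 932 min [0.4393 0.197  0.02  ] max [0.559  0.3197 0.1696]
top blob [181.9148 250.5682] 176 min [0.4914 0.2072 0.0201] max [0.5261 0.2415 0.0647]
top blob [215.3166 290.1926] 379 min [0.3956 0.123  0.0202] max [0.4418 0.1691 0.0691]
top blob [341.3485 307.3727] 330 min [ 0.3565 -0.1635  0.0208] max [ 0.3988 -0.1202  0.0737]
top blob [548.0155 405.0046] 646 min [ 0.2001 -0.5087  0.2415] max [ 0.2345 -0.4197  0.4042]
side blob [555.5086  35.4857] 175 min [ 0.522  -1.3856  0.0202] max [ 0.554  -1.359   0.1293]
side blob [473.2844 105.0791] 531 min [ 0.4794 -0.8331  0.02  ] max [ 0.5598 -0.7179  0.0773]
side blob [369.5917 184.6881] 436 min [ 0.5138 -0.3535  0.0203] max [ 0.5592 -0.2002  0.0468]
side blob [299.1833 235.1307] 551 min [ 0.5173 -0.1067  0.0201] max [0.5594 0.0472 0.0473]
side blob [391.7043 239.8738] 531 min [ 0.3551 -0.1624  0.0201] max [ 0.398  -0.1178  0.0736]
side blob [210.33  319.809] 2503 min [0.4381 0.1969 0.02  ] max [0.5599 0.3205 0.1676]
side blob [285.7804 309.9048] 683 min [0.3946 0.1259 0.02  ] max [0.4392 0.1719 0.0684]
```

View pics/jt.png

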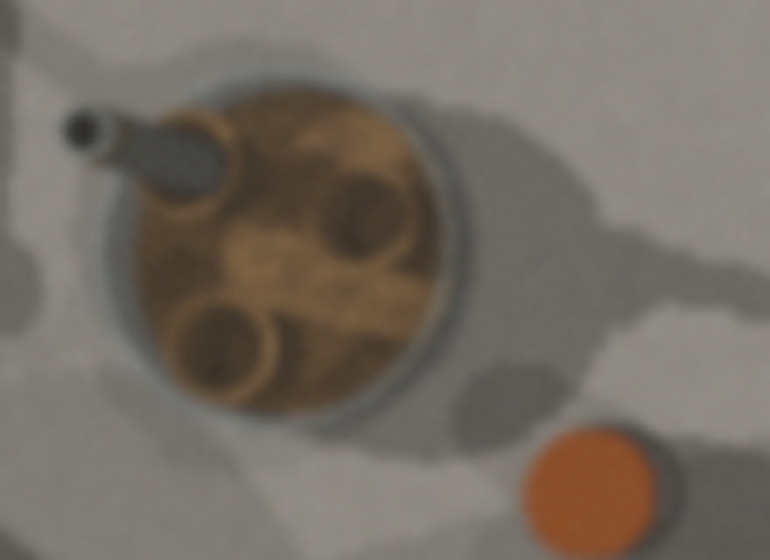

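View pics/js.png

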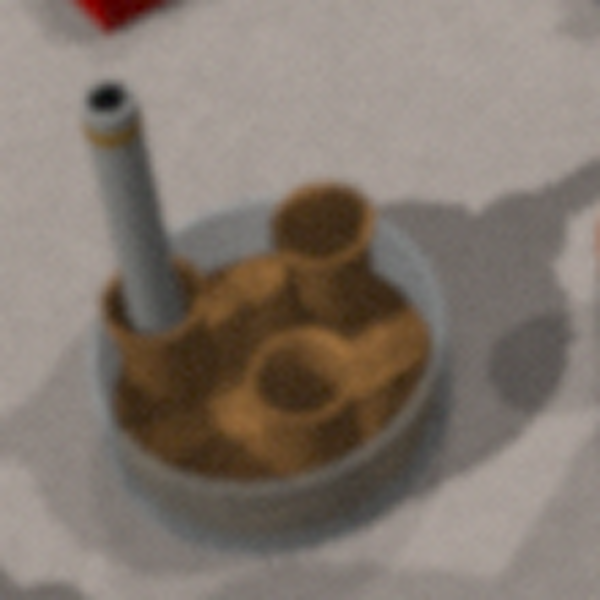

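```bash
python3 - <<'E'
from h import *
from scipy.optimize import least_squares
C=onplane("top",[[181.9,250.4],[161.7,269.6],[156.4,242.6]],.062)
print("mouth rays",C)
pts=[]
for n in ["top","side"]:
    f=np.load(n+"0.npz"); P=cloud(n,f["d"]).reshape(-1,3)
    J=P[(np.abs(P[:,2]-.061)<.005)&(np.hypot(P[:,0]-.499,P[:,1]-.2585)<.062)]
    pts.append(J)
    # jar glass rim
    r=np.hypot(P[:,0]-.499,P[:,1]-.2585); G=P[(np.abs(P[:,2]-.038)<.004)&(r>.054)&(r<.068)]
    g=least_squares(lambda p:np.hypot(G[:,0]-p[0],G[:,1]-p[1])-.0605,[.499,.2585],loss="soft_l1",f_scale=.002).x
    print(n,"rim centre",g,len(G))
    # 3 cup centres model: jar centre + angle; mouth ring radius 17.2
    def res(p):
        a=p[2]+np.array([0,2,4])*np.pi/3
        c=np.c_[p[0]+.036*np.cos(a),p[1]+.036*np.sin(a)]
        D=np.abs(np.hypot(J[:,None,0]-c[:,0],J[:,None,1]-c[:,1])-.0172)
        return D.min(1)
    s=least_squares(res,[.499,.2585,np.arctan2(C[2,1]-.2585,C[2,0]-.499)],loss="soft_l1",f_scale=.002)
    p=s.x; a=p[2]+np.array([0,2,4])*np.pi/3
    print(n,"jar",p,np.degrees(p[2]),"\n",np.c_[p[0]+.036*np.cos(a),p[1]+.036*np.sin(a)],len(J),np.median(res(p)))
    # sleeve c top
    T=P[(P[:,2]>.155)&(np.hypot(P[:,0]-.499,P[:,1]-.2585)<.08)]; print("c top",np.median(T,0),T[:,2].max())
    for nm,lo,hi in [("near",(.50,-.12),(.58,.06)),("right",(.49,-.37),(.58,-.19))]:
        s=P[(P[:,0]>lo[0])&(P[:,0]<hi[0])&(P[:,1]>lo[1])&(P[:,1]<hi[1])]
        q=s[(s[:,2]>.0405)&(s[:,2]<.055)]
        v=cv2.fitLine(q[:,:2].astype(np.float32),cv2.DIST_HUBER,0,.01,.01).ravel()
        e=(q[:,:2]-v[2:])@v[:2]; lo_,hi_=np.percentile(e,[.5,99.5])
        b=s[(s[:,2]>.02)]; c2=cv2.minAreaRect(b[:,:2].astype(np.float32))
        print(n,nm,"mid",v[2:]+v[:2]*(lo_+hi_)/2,"ang",np.degrees(np.arctan2(v[1],v[0])),"len",hi_-lo_,"z90",np.percentile(q[:,2],90),"rect",c2)
E
```

```text
mouth rays [[0.5089 0.2218 0.062 ]
 [0.465  0.2674 0.062 ]
 [0.5269 0.2821 0.062 ]]
top rim centre [0.5008 0.2578] 260
top jar [0.5003 0.2584 0.7691] 44.06436861655305 
 [[0.5261 0.2834]
 [0.4657 0.2683]
 [0.509  0.2235]] 247 0.001246532688122786
c top [0.5267 0.2814 0.1647] 0.16964378057429033
top near mid [ 0.5419 -0.0284] ang -82.51815 len 0.14816254261313444 z90 0.04541981379123086 rect ((0.5434119701385498, -0.028365910053253174), (0.0334106869995594, 0.14998759329319), 7.3768181800842285)
top right mid [ 0.5359 -0.2781] ang -85.80937 len 0.14738430339495429 z90 0.04558577521547519 rect ((0.536472737789154, -0.27792543172836304), (0.03481677919626236, 0.15057793259620667), 4.010772228240967)
side rim centre [0.4999 0.2586] 429
side jar [0.4999 0.2587 0.7373] 42.24350105361916 
 [[0.5265 0.2829]
 [0.4656 0.2697]
 [0.5075 0.2236]] 425 0.0012368804045125095
c top [0.5235 0.2842 0.1642] 0.16761240352951742
side near mid [ 0.5419 -0.0282] ang -82.21893 len 0.14872105285496007 z90 0.04523603521895487 rect ((0.5437471270561218, -0.0293479785323143), (0.03565562143921852, 0.15388265252113342), 7.908285140991211)
side right mid [ 0.5341 -0.2768] ang -85.50762 len 0.15125935019312536 z90 0.045620816568643814 rect ((0.5356296300888062, -0.2765878736972809), (0.03548882156610489, 0.1543150246143341), 4.9531121253967285)
```

```bash
python3 - <<'E'
from h import *
from scipy.spatial.transform import Rotation as Ro
o=bot.get_obs(); R=Ro.from_quat(o["tool_rot"]).as_matrix(); print(R)
print("tool z yaw",np.degrees(np.arctan2(R[1,2],R[0,2])),"q1,q6 deg",np.degrees(o["joint_pos"][[0,5]]))
f=np.load("top0.npz");P=cloud("top",f["d"]).reshape(-1,3)
m=(P[:,0]>.55)&(P[:,2]>.015)&(P[:,0]<.76)
for y0 in np.arange(-.4,.4,.04):
    q=P[m&(abs(P[:,1]-y0)<.02)]
    if len(q)>10: print(round(y0,2),"xmin",q[:,0].min(),"zmax",q[:,2].max())
N=np.array([.542,-.0285]);d=np.array([-.132,.991]);print("grasp N",N+.033*d)
N=np.array([.535,-.2775]);d=np.array([-.075,.997]);print("grasp R",N+.033*d)
E
```

```text
[[-0.0007  0.9192  0.3938]
 [ 0.0017  0.3938 -0.9192]
 [-1.      0.     -0.0019]]
tool z yaw -66.80716421661462 q1,q6 deg [-66.8073  89.9998]
-0.32 xmin 0.5503500177840007 zmax 0.03564587870424073
-0.2 xmin 0.6859193815953156 zmax 0.08382259619304404
-0.16 xmin 0.6837298052361378 zmax 0.08375368400152515
-0.12 xmin 0.551439089429362 zmax 0.046828584963417526
-0.08 xmin 0.55155551625744 zmax 0.04669314645995315
-0.04 xmin 0.5500372224264236 zmax 0.043332621729190696
0.12 xmin 0.674470517583527 zmax 0.03302074254065047
0.16 xmin 0.6761524829277014 zmax 0.035640486381256414
0.2 xmin 0.6796065220471835 zmax 0.033580794935942654
0.24 xmin 0.5515126550802801 zmax 0.0435642160106019
0.28 xmin 0.5506840472882218 zmax 0.04388414553613549
grasp N [0.5376 0.0042]
grasp R [ 0.5325 -0.2446]
```

>>> step_arm --series '[{"x": 34.1, "y": 46.3, "z": -5, "twist": 74.4, "jaw": 5}, {"x": 34.1, "y": 46.3, "z": -5, "twist": 74.4, "jaw": 5}, {"x": 34.1, "y": 46.3, "z": -5, "twist": 74.4, "jaw": 5}, {"x": 34.1, "y": 46.3, "z": -5, "twist": 74.4, "jaw": 5}, {"x": 34.1, "y": 46.3, "z": -5, "twist": 74.4, "jaw": 5}, {"x": 34.1, "y": 46.3, "z": -5, "twist": 74.4, "jaw": 5}, {"x": 34.1, "y": 46.3, "z": -5, "twist": 74.4, "jaw": 5}, {"x": 34.1, "y": 46.3, "z": -5, "twist": 74.4, "jaw": 5}, {"x": 34.1, "y": 46.3, "z": -5, "twist": 74.4, "jaw": 5}, {"x": 34.1, "y": 46.3, "z": -5, "twist": 74.4, "jaw": 5}]'

```text
clock: 0.93
eef_pos: [0.4433, -0.1232, 0.1943]
tool_rot: [-0.032, 0.707, 0.032, 0.706]
ft_force: [1.1, -0.7, -0.4]
grip_width: 0.0497
```

>>> step_arm --series '[{"x": 4, "y": 5, "z": -2, "twist": 2.4, "jaw": 5}, {"x": 8, "y": 10, "z": -4, "twist": 2.4, "jaw": 5}, {"x": 9.4, "y": 12.7, "z": -6, "twist": 2.4, "jaw": 5}, {"x": 9.4, "y": 12.7, "z": -8, "twist": 2.4, "jaw": 5}, {"x": 9.4, "y": 12.7, "z": -8.5, "twist": 2.4, "jaw": 5}, {"x": 9.4, "y": 12.7, "z": -8.5, "twist": 2.4, "jaw": 5}]'

```text
clock: 1.43
eef_pos: [0.5355, 0.0066, 0.1046]
tool_rot: [-0.048, 0.709, 0.049, 0.702]
ft_force: [-0.9, 0.6, -0.6]
grip_width: 0.0495
```

```bash
python3 - <<'E'
from h import *
from scipy.spatial.transform import Rotation as Ro
o=bot.get_obs(); R=Ro.from_quat(o["tool_rot"]).as_matrix()
print(o["eef_pos"],o["joint_pos"],np.degrees(np.arctan2(R[1,2],R[0,2])))
im,d=bot.camera("wrist"); cv2.imwrite("pics/w1.png",im[:,:,::-1])
ci=bot.camera_info("wrist");M=ci["mount"]
v,u=np.mgrid[:420,:560]; r=ray(ci,np.c_[u.ravel(),v.ravel()])*d.reshape(-1,1)
P=(r@M[:3,:3].T+M[:3,3])@R.T+o["eef_pos"]
P=P[(d.ravel()>0)]
q=P[(abs(P[:,0]-.54)<.04)&(abs(P[:,1]+.02)<.12)&(P[:,2]>.0405)&(P[:,2]<.055)]
l=cv2.fitLine(q[:,:2].astype(np.float32),cv2.DIST_HUBER,0,.01,.01).ravel()
e=(q[:,:2]-l[2:])@l[:2]; a,b=np.percentile(e,[.5,99.5]); print("mid",l[2:]+l[:2]*(a+b)/2,l[:2],b-a,q[:,2].max())
E
```

```text
[0.5355 0.0066 0.1046] [ 0.0121  0.4049 -0.1066  1.0692  0.0003  1.4463] 7.828306177556548
mid [ 0.5433 -0.0294] [ 0.1272 -0.9919] 0.14825238468660884 0.04763729803161658
```

View pics/w1.png

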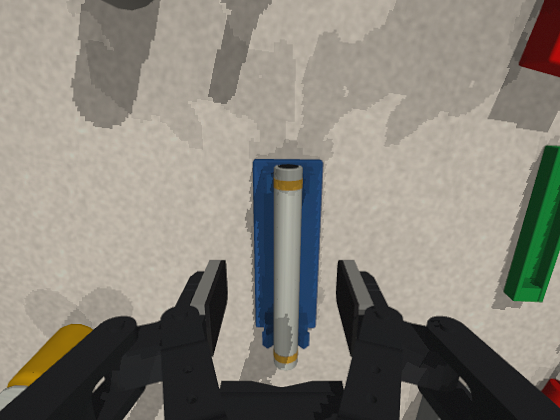

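>>> step_arm --series '[{"x": 0.27, "y": -0.3, "z": -2, "jaw": 5}, {"x": 0.27, "y": -0.3, "z": -5, "jaw": 5}, {"x": 0.27, "y": -0.3, "z": -7.5, "jaw": 5}, {"x": 0.27, "y": -0.3, "z": -8.6, "jaw": 5}, {"x": 0.27, "y": -0.3, "z": -8.7, "jaw": 5}, {"x": 0.27, "y": -0.3, "z": -8.7, "jaw": 1}, {"x": 0.27, "y": -0.3, "z": -8.7, "jaw": 1}, {"x": 0.27, "y": -0.3, "z": -8.7, "jaw": 1}, {"x": 0.27, "y": -0.3, "z": -8.7, "jaw": 1}, {"x": 0.27, "y": -0.3, "z": -8.7, "jaw": 1}]'

```text
$.series[0]: bad value
```

>>> step_arm --series '[{"x": 0.3, "y": -0.3, "z": -2, "twist": 0, "jaw": 5}, {"x": 0.3, "y": -0.3, "z": -5, "twist": 0, "jaw": 5}, {"x": 0.3, "y": -0.3, "z": -7.5, "twist": 0, "jaw": 5}, {"x": 0.3, "y": -0.3, "z": -8.6, "twist": 0, "jaw": 5}, {"x": 0.3, "y": -0.3, "z": -8.7, "twist": 0, "jaw": 5}, {"x": 0.3, "y": -0.3, "z": -8.7, "twist": 0, "jaw": 1}, {"x": 0.3, "y": -0.3, "z": -8.7, "twist": 0, "jaw": 1}, {"x": 0.3, "y": -0.3, "z": -8.7, "twist": 0, "jaw": 1}, {"x": 0.3, "y": -0.3, "z": -8.7, "twist": 0, "jaw": 1}, {"x": 0.3, "y": -0.3, "z": -8.7, "twist": 0, "jaw": 1}]'

```text
clock: 2.32
eef_pos: [0.5393, 0.0014, 0.0216]
tool_rot: [-0.048, 0.708, 0.047, 0.703]
ft_force: [-2.4, -2.5, 6.8]
grip_width: 0.0159
```

```bash
cat >> h.py <<'E'
def pic(n,name,crop=None,sc=1):
    im,d=bot.camera(n)
    np.savez(name+".npz",im=im,d=d)
    if crop: im=im[crop[1]:crop[3],crop[0]:crop[2]]
    cv2.imwrite(f"pics/{name}.png",cv2.resize(im[:,:,::-1],None,fx=sc,fy=sc,interpolation=cv2.INTER_CUBIC))
E
python3 - <<'E'
from h import *
o=bot.get_obs();print(o["eef_pos"],o["grip_width"],o["ft_force"])
pic("wrist","w2"); pic("side","s2",(220,120,420,300),3.5)
E
```

```text
[0.5393 0.0014 0.0216] 0.01592667491952928 [-2.4371 -2.5231  6.7835]
```

View pics/w2.png

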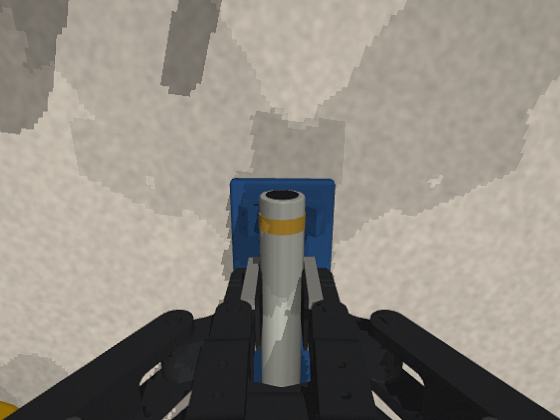

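View pics/s2.png

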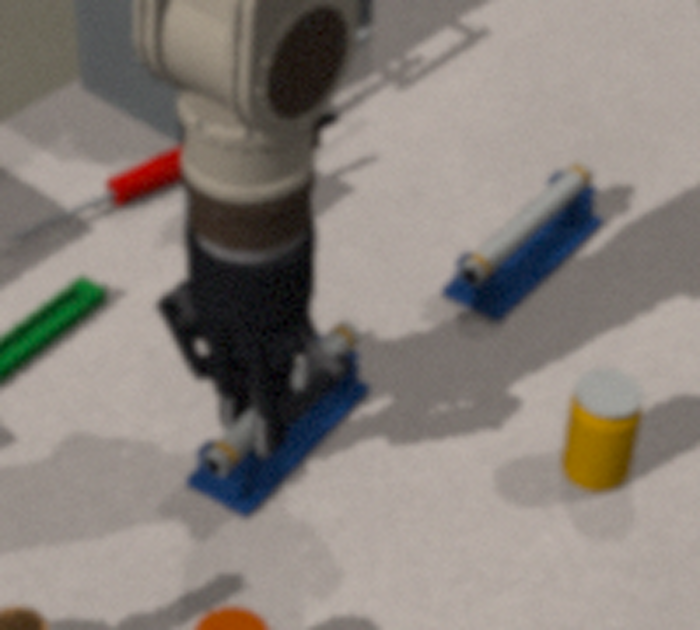

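>>> step_arm --series '[{"x": 0, "y": 0, "z": 0, "twist": 0, "jaw": 1}, {"x": 0, "y": 0, "z": 1, "twist": 0, "jaw": 1}, {"x": 0, "y": 0, "z": 3, "twist": 0, "jaw": 1}, {"x": 0, "y": 0, "z": 6, "twist": 0, "jaw": 1}, {"x": 0, "y": 0, "z": 9, "twist": 0, "jaw": 1}, {"x": 0, "y": 0, "z": 11, "twist": 0, "jaw": 1}, {"x": 0, "y": 0, "z": 12, "twist": 0, "jaw": 1}, {"x": 0, "y": 0, "z": 12, "twist": 0, "jaw": 1}]'

```text
clock: 3.08
eef_pos: [0.5415, 0.0016, 0.1451]
tool_rot: [-0.048, 0.705, 0.047, 0.706]
ft_force: [1.1, -0.4, -1.0]
grip_width: 0.0163
```

```bash
python3 - <<'E'
from h import *
o=bot.get_obs();print(o["eef_pos"],o["grip_width"],o["ft_force"],o["ft_torque"])
pic("wrist","w3"); pic("side","s3",(220,80,420,260),3.5)
E
```

```text
[0.5415 0.0016 0.1451] 0.01632680948793657 [ 1.0629 -0.3942 -0.9775] [0.0313 0.0013 0.0155]
```

View pics/s3.png

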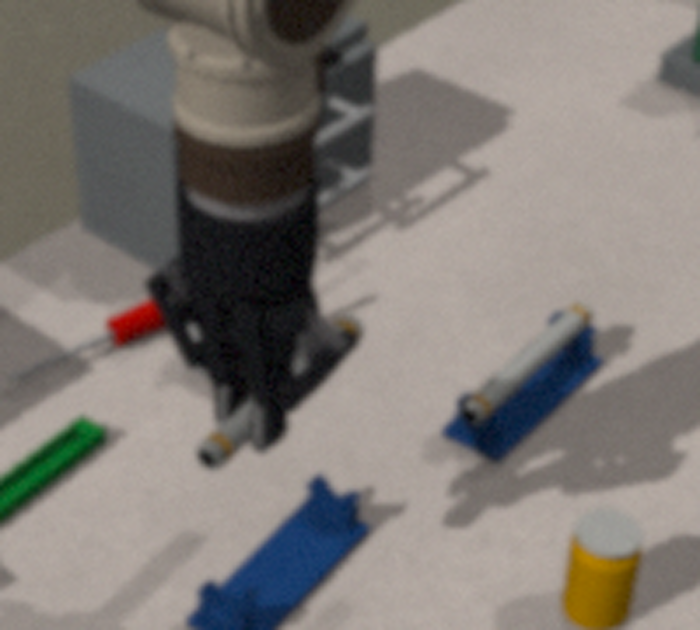

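>>> step_arm --series '[{"x": -0.8, "y": 4, "z": 0, "twist": -4, "jaw": 1}, {"x": -1.6, "y": 8, "z": 0, "twist": -7.8, "jaw": 1}, {"x": -2.4, "y": 12, "z": 0, "twist": -7.8, "jaw": 1}, {"x": -3.4, "y": 16.8, "z": 0, "twist": -7.8, "jaw": 1}, {"x": -3.4, "y": 16.8, "z": -2, "twist": -7.8, "jaw": 1}, {"x": -3.4, "y": 16.8, "z": -4, "twist": -7.8, "jaw": 1}, {"x": -3.4, "y": 16.8, "z": -5.5, "twist": -7.8, "jaw": 1}, {"x": -3.4, "y": 16.8, "z": -5.5, "twist": -7.8, "jaw": 1}, {"x": -3.4, "y": 16.8, "z": -5.5, "twist": -7.8, "jaw": 1}]'

```text
clock: 3.93
eef_pos: [0.5029, 0.1689, 0.0839]
tool_rot: [-0.0, 0.711, -0.001, 0.703]
ft_force: [-0.1, 0.3, -0.8]
grip_width: 0.0161
```

```bash
python3 - <<'E'
from h import *
o=bot.get_obs();print(o["eef_pos"],o["grip_width"],o["ft_force"],o["ft_torque"])
pic("side","s4",(150,180,350,360),3.5)
E
```

```text
[0.5029 0.1689 0.0839] 0.01607660544323405 [-0.0716  0.2767 -0.813 ] [-0.0117 -0.0343  0.0201]
```

View pics/s4.png

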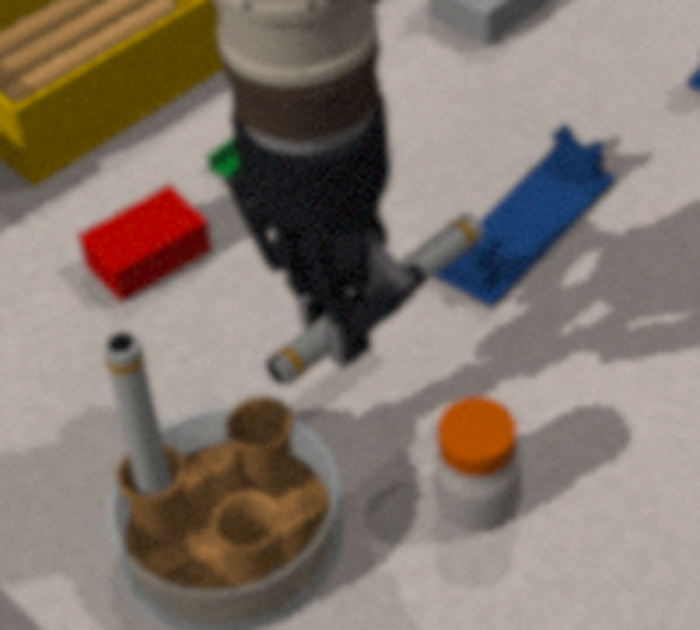

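>>> step_arm --series '[{"x": 0.5, "y": 0, "z": -1.2, "twist": 0, "jaw": 1}, {"x": 0.5, "y": 0, "z": -2.2, "twist": 0, "jaw": 1}, {"x": 0.5, "y": 0.2, "z": -2.7, "twist": 0, "jaw": 1}, {"x": 0.5, "y": 0.5, "z": -3.0, "twist": 0, "jaw": 1}, {"x": 0.5, "y": 0.8, "z": -3.3, "twist": 0, "jaw": 1}, {"x": 0.5, "y": 1.0, "z": -3.5, "twist": 0, "jaw": 1}, {"x": 0.5, "y": 1.2, "z": -3.6, "twist": 0, "jaw": 1}, {"x": 0.5, "y": 1.2, "z": -3.6, "twist": 0, "jaw": 1}]'

```text
clock: 4.65
eef_pos: [0.5119, 0.1799, 0.0521]
tool_rot: [0.0, 0.708, -0.003, 0.706]
ft_force: [-0.6, -5.4, 12.3]
grip_width: 0.0159
```

```bash
python3 - <<'E'
from h import *
o=bot.get_obs();print(o["eef_pos"],o["grip_width"],o["ft_force"],o["ft_torque"])
pic("side","s5",(150,180,350,360),3.5)
E
```

```text
[0.5119 0.1799 0.0521] 0.015892317497863146 [-0.6213 -5.3677 12.2548] [-0.7786  0.0707  0.0209]
```

View pics/s5.png

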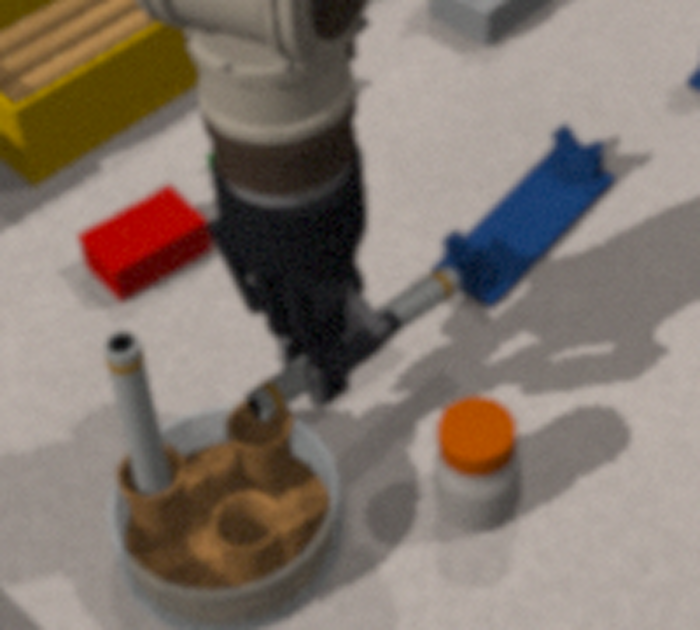

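>>> step_arm --series '[{"x": -0.3, "y": 0.1, "z": -0.5, "twist": 0, "jaw": 1}, {"x": -0.3, "y": 0.2, "z": -0.9, "twist": 0, "jaw": 1}, {"x": -0.3, "y": 0.3, "z": -1.0, "twist": 0, "jaw": 1}, {"x": -0.3, "y": 0.3, "z": -1.0, "twist": 0, "jaw": 1}]'

```text
clock: 5.03
eef_pos: [0.5121, 0.1811, 0.0455]
tool_rot: [-0.0, 0.705, -0.005, 0.709]
ft_force: [0.1, -9.6, 16.5]
grip_width: 0.0156
```

```bash
python3 - <<'E'
from h import *
o=bot.get_obs();print(o["eef_pos"],o["grip_width"],o["ft_force"],o["ft_torque"])
pic("side","s6",(150,180,350,360),3.5)
E
```

```text
[0.5121 0.1811 0.0455] 0.01563266911034194 [ 0.0758 -9.6434 16.4814] [-1.6096  0.0435  0.0419]
```

View pics/s6.png

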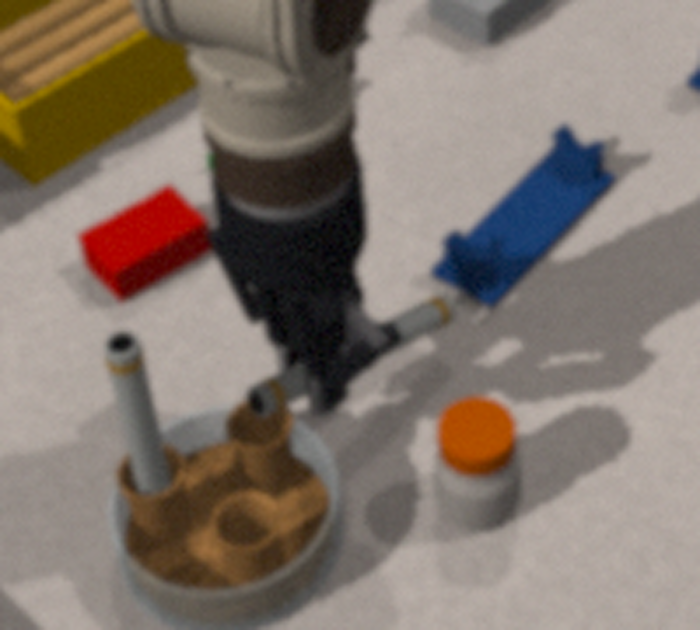

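>>> step_arm --series '[{"x": 0, "y": -0.3, "z": 3, "twist": 0, "jaw": 1}, {"x": 0, "y": -0.5, "z": 6, "twist": 0, "jaw": 1}, {"x": 0, "y": -1, "z": 9, "twist": 0, "jaw": 1}, {"x": 0, "y": -2, "z": 12, "twist": 0, "jaw": 1}, {"x": 0, "y": -3, "z": 14, "twist": 0, "jaw": 1}, {"x": 0, "y": -3, "z": 14, "twist": 0, "jaw": 1}, {"x": 0, "y": -3, "z": 14, "twist": 0, "jaw": 1}]'

```text
clock: 5.67
eef_pos: [0.513, 0.1512, 0.1869]
tool_rot: [0.001, 0.704, -0.004, 0.71]
ft_force: [0.8, -0.5, -0.7]
grip_width: 0.0158
```

```bash
python3 - <<'E'
from h import *
o=bot.get_obs();print(o["eef_pos"],o["grip_width"],o["ft_force"],o["ft_torque"])
pic("side","s7",(200,140,400,320),3.5)
f=np.load("s7.npz");P=cloud("side",f["d"])
q=P.reshape(-1,3);e=o["eef_pos"]
k=(abs(q[:,0]-e[0])<.016)&(abs(q[:,1]-e[1])<.12)&(q[:,2]>.05)
for y in np.arange(-.12,.07,.01):
    s=q[k&(abs(q[:,1]-e[1]-y)<.005)]
    if len(s)>2: print(round(y,3),len(s),"x",np.median(s[:,0]),"z",np.percentile(s[:,2],[10,50,90])-e[2])
E
```

```text
[0.513  0.1512 0.1869] 0.015787131790720322 [ 0.8447 -0.4853 -0.7318] [0.0702 0.0232 0.0009]
-0.11 3 x 0.5098342202637292 z [-0.0033 -0.0022 -0.0019]
-0.1 34 x 0.5058569715596505 z [-0.0099 -0.0029  0.0004]
-0.09 39 x 0.5074400542432606 z [-0.0094 -0.0001  0.003 ]
-0.08 36 x 0.5067629461061809 z [-0.0056  0.0029  0.0058]
-0.07 32 x 0.5056679965463964 z [-0.0036  0.0041  0.0079]
-0.06 28 x 0.5051765204192504 z [-0.0003  0.0065  0.0097]
-0.05 19 x 0.5042825773638303 z [0.0028 0.0061 0.0091]
-0.04 13 x 0.5042610995207527 z [0.0012 0.0064 0.0096]
-0.03 5 x 0.5048346402191851 z [0.0047 0.0075 0.0075]
-0.01 5 x 0.4992976907089033 z [0.0494 0.0497 0.0534]
-0.0 35 x 0.5210191045226249 z [0.0247 0.0379 0.0498]
0.01 273 x 0.5168513688461859 z [0.0168 0.0425 0.0994]
0.02 241 x 0.5100605762213871 z [0.0287 0.0894 0.2657]
0.03 458 x 0.506059495672768 z [0.0342 0.24   0.3267]
0.04 1634 x 0.5102785248595234 z [0.147  0.2828 0.3469]
0.05 1214 x 0.5155303572450969 z [0.3103 0.3873 0.4161]
0.06 106 x 0.51866236745165 z [-0.1336 -0.1256  0.4102]
```

View pics/s7.png

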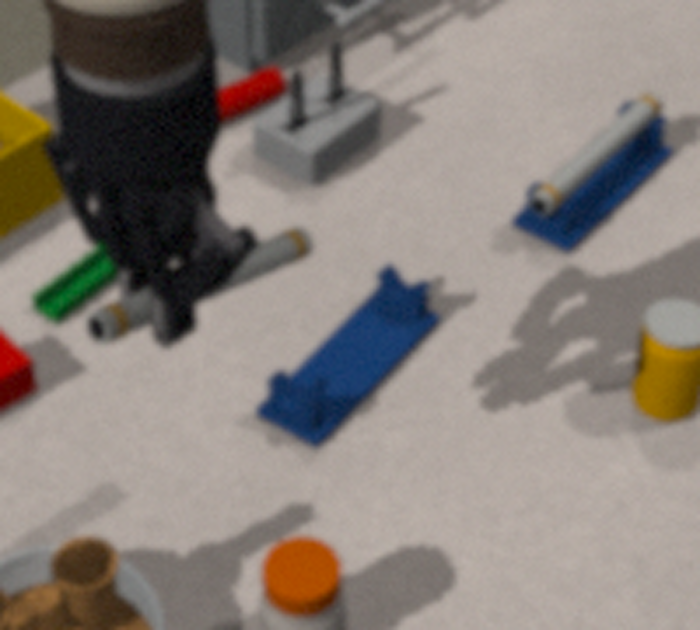

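>>> step_arm --series '[{"x": -3, "y": 1, "z": 0, "twist": 7, "jaw": 1}, {"x": -6, "y": 2, "z": 0, "twist": 14, "jaw": 1}, {"x": -9, "y": 3, "z": 0, "twist": 21, "jaw": 1}, {"x": -12, "y": 4, "z": 0, "twist": 28, "jaw": 1}, {"x": -15, "y": 5, "z": 0, "twist": 35, "jaw": 1}, {"x": -17, "y": 6, "z": 0, "twist": 42, "jaw": 1}, {"x": -18.5, "y": 7, "z": 0, "twist": 49, "jaw": 1}, {"x": -18.8, "y": 8, "z": 0, "twist": 56, "jaw": 1}, {"x": -18.8, "y": 9, "z": 0, "twist": 63, "jaw": 1}, {"x": -18.8, "y": 10.7, "z": 0, "twist": 70, "jaw": 1}]'

```text
clock: 6.55
eef_pos: [0.322, 0.2575, 0.1834]
tool_rot: [-0.406, 0.578, 0.405, 0.58]
ft_force: [-0.7, -0.1, -0.5]
grip_width: 0.016
```

>>> step_arm --series '[{"x": 0, "y": 0.5, "z": 0, "twist": 7, "jaw": 1}, {"x": 0, "y": 0.5, "z": -2, "twist": 14, "jaw": 1}, {"x": 0, "y": 0.5, "z": -4, "twist": 20, "jaw": 1}, {"x": 0, "y": 0.5, "z": -7, "twist": 20, "jaw": 1}, {"x": 0, "y": 0.5, "z": -9, "twist": 20, "jaw": 1}, {"x": 0, "y": 0.5, "z": -9, "twist": 20, "jaw": 1}, {"x": 0, "y": 0.5, "z": -9, "twist": 20, "jaw": 1}]'

```text
clock: 7.13
eef_pos: [0.3199, 0.2614, 0.0915]
tool_rot: [-0.5, 0.501, 0.5, 0.499]
ft_force: [-0.1, -0.2, -0.3]
grip_width: 0.0159
```

```bash
cat >> h.py <<'E'
from scipy.spatial.transform import Rotation as Ro
def st():
    o=bot.get_obs(); R=Ro.from_quat(o["tool_rot"]).as_matrix()
    print(round(o["clock"],2),o["eef_pos"],"yaw",np.round(np.degrees(np.arctan2(R[1,2],R[0,2])),2),"w",round(o["grip_width"],4),"F",o["ft_force"],"T",o["ft_torque"]); return o
E
python3 - <<'E'
from h import *
o=st(); pic("side","s8",(200,180,500,420),2.6); pic("top","t8",(90,180,290,380),3)
E
```

```text
7.13 [0.3199 0.2614 0.0915] yaw 90.03 w 0.0159 F [-0.0646 -0.1522 -0.2997] T [ 0.0105 -0.0931  0.0468]
```

View pics/s8.png

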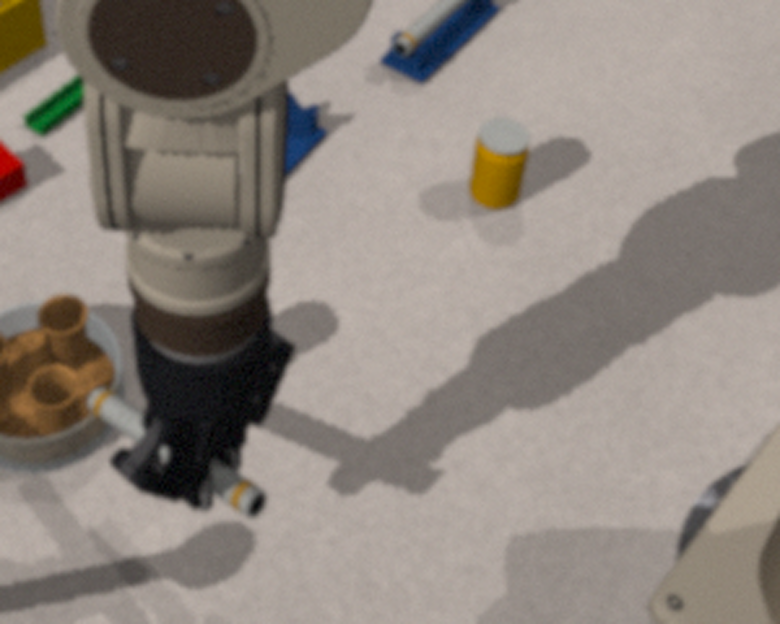

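View pics/t8.png

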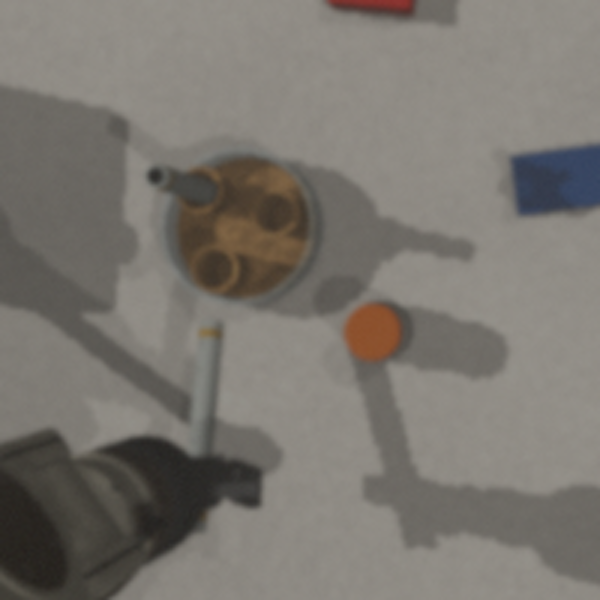

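```bash
cat >> h.py <<'E'
def tube(n,f,axis,e,lo=-.12,hi=.12,w=.016):
    "profile of the tube top along world axis (0/1) near e"
    q=cloud(n,np.load(f)["d"]).reshape(-1,3); b=1-axis
    k=(abs(q[:,b]-e[b])<w)&(q[:,2]>.012)&(q[:,2]<.3)
    for y in np.arange(lo,hi,.01):
        s=q[k&(abs(q[:,axis]-e[axis]-y)<.005)]
        if len(s)>2: print(round(y,3),len(s),"b",np.round(np.median(s[:,b])-e[b],4),"z",np.percentile(s[:,2],[10,50,95])-e[2])
E
python3 - <<'E'
from h import *
o=bot.get_obs(); tube("top","t8.npz",0,o["eef_pos"],-.05,.12)
E
```

```text
-0.04 12 b -0.0059 z [0.0258 0.0283 0.0354]
-0.03 10 b -0.008 z [0.0267 0.0298 0.0325]
0.01 22 b -0.0058 z [0.0131 0.0189 0.0234]
0.02 38 b -0.0015 z [0.0141 0.0183 0.0217]
0.03 115 b -0.007 z [0.0141 0.17   0.1937]
0.04 71 b -0.0026 z [0.0096 0.0148 0.1707]
0.05 43 b -0.0018 z [0.0062 0.0099 0.0134]
0.06 34 b -0.0015 z [0.0042 0.0082 0.0112]
0.07 44 b -0.0025 z [0.0003 0.004  0.0087]
0.08 41 b -0.0022 z [-0.0018  0.0031  0.0062]
0.09 32 b -0.0018 z [-0.0029 -0.0002  0.0034]
0.1 37 b -0.0016 z [-0.0062 -0.0022  0.0011]
```

>>> step_arm --series '[{"x": 0, "y": -0.1, "z": -2, "twist": 0, "jaw": 1}, {"x": 0, "y": -0.1, "z": -4.5, "twist": 0, "jaw": 1}, {"x": 0, "y": -0.1, "z": -6.2, "twist": 0, "jaw": 1}, {"x": 0.3, "y": -0.1, "z": -6.8, "twist": 0, "jaw": 1}, {"x": 0.8, "y": -0.1, "z": -6.8, "twist": 0, "jaw": 1}, {"x": 1.2, "y": -0.1, "z": -6.8, "twist": 0, "jaw": 1}, {"x": 1.5, "y": -0.1, "z": -6.8, "twist": 0, "jaw": 1}, {"x": 1.5, "y": -0.1, "z": -6.8, "twist": 0, "jaw": 1}]'

```text
clock: 7.9
eef_pos: [0.3316, 0.2613, 0.0258]
tool_rot: [-0.498, 0.501, 0.503, 0.498]
ft_force: [-15.4, 1.3, 3.0]
grip_width: 0.0161
```

>>> step_arm --series '[{"x": 0.6, "y": 0, "z": 0.5, "twist": 0, "jaw": 1}, {"x": 0.9, "y": 0, "z": 1.0, "twist": 0, "jaw": 1}, {"x": 1.2, "y": 0, "z": 1.6, "twist": 0, "jaw": 1}, {"x": 1.4, "y": 0, "z": 2.1, "twist": 0, "jaw": 1}]'

```text
clock: 8.23
eef_pos: [0.3411, 0.2595, 0.0469]
tool_rot: [-0.496, 0.504, 0.505, 0.494]
ft_force: [-11.8, -3.4, 0.3]
grip_width: 0.0161
```

```bash
python3 - <<'E'
from h import *
o=st(); pic("side","s9",(150,220,350,420),3); pic("top","t9",(90,180,290,380),3)
tube("top","t9.npz",0,o["eef_pos"],.04,.12)
E
```

```text
8.23 [0.3411 0.2595 0.0469] yaw 90.12 w 0.0161 F [-11.8138  -3.3525   0.3304] T [-0.8674  2.7061 -0.3638]
0.04 121 b -0.0063 z [0.0052 0.1723 0.2293]
0.05 36 b -0.0012 z [-0.0046  0.0001  0.0036]
0.06 28 b -0.0011 z [-0.0088 -0.0044  0.0001]
0.07 38 b -0.0016 z [-0.0144 -0.0087 -0.0049]
0.08 33 b -0.0009 z [-0.017  -0.0134 -0.0088]
0.09 31 b -0.0011 z [-0.0209 -0.0174 -0.0135]
0.1 37 b 0.0004 z [-0.0277 -0.0094 -0.0051]
0.11 53 b -0.0002 z [-0.0347 -0.0193  0.0151]
```

View pics/s9.png

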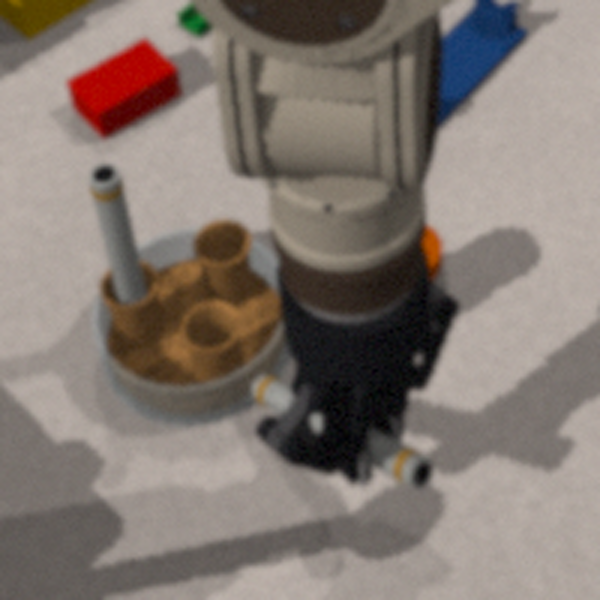

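>>> step_arm --series '[{"x": 0.6, "y": 0, "z": 0.9, "twist": 0, "jaw": 1}, {"x": 1.2, "y": 0, "z": 1.8, "twist": 0, "jaw": 1}, {"x": 1.8, "y": 0, "z": 2.6, "twist": 0, "jaw": 1}, {"x": 2.4, "y": 0, "z": 3.4, "twist": 0, "jaw": 1}, {"x": 3.1, "y": 0, "z": 4.1, "twist": 0, "jaw": 1}, {"x": 3.7, "y": 0, "z": 4.7, "twist": 0, "jaw": 1}]'

```text
clock: 8.83
eef_pos: [0.3746, 0.2595, 0.0958]
tool_rot: [-0.494, 0.506, 0.508, 0.493]
ft_force: [-5.7, -1.1, 1.3]
grip_width: 0.0157
```

```bash
python3 - <<'E'
from h import *
o=st(); pic("side","s10",(150,220,350,420),3); pic("top","t10",(90,180,290,380),3)
tube("top","t10.npz",0,o["eef_pos"],.02,.12)
E
```

```text
8.83 [0.3746 0.2595 0.0958] yaw 90.17 w 0.0157 F [-5.7494 -1.0698  1.2587] T [0.2353 0.9358 0.0957]
0.02 37 b -0.0037 z [-0.0028  0.004   0.0068]
0.03 39 b -0.0025 z [-0.0109 -0.0056  0.0003]
0.04 80 b -0.0055 z [-0.0202  0.1376  0.188 ]
0.05 31 b -0.0023 z [-0.0299 -0.0246 -0.0199]
0.06 47 b -0.0026 z [-0.0461 -0.0357 -0.0276]
0.07 41 b -0.0015 z [-0.0827 -0.0484 -0.0382]
0.08 55 b -0.0008 z [-0.0829 -0.0641 -0.0331]
0.09 44 b -0.0056 z [-0.0823 -0.0761 -0.0349]
0.1 51 b -0.0012 z [-0.0829 -0.0652 -0.0354]
0.11 32 b 0.0026 z [-0.0835 -0.0809 -0.0324]
```

View pics/s10.png

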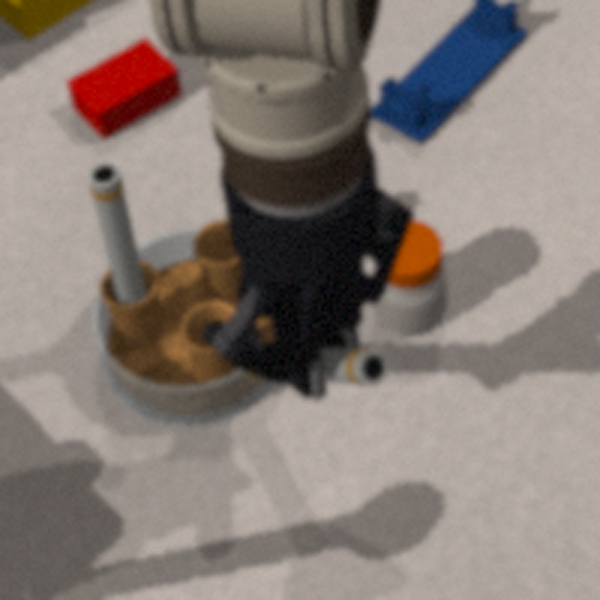

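>>> step_arm --series '[{"x": 0.9, "y": 0, "z": 0.8, "twist": 0, "jaw": 1}, {"x": 1.7, "y": 0, "z": 1.5, "twist": 0, "jaw": 1}, {"x": 2.5, "y": 0, "z": 2.1, "twist": 0, "jaw": 1}, {"x": 3.3, "y": 0, "z": 2.5, "twist": 0, "jaw": 1}, {"x": 4.1, "y": 0, "z": 2.8, "twist": 0, "jaw": 1}, {"x": 4.9, "y": 0, "z": 3.0, "twist": 0, "jaw": 1}, {"x": 5.2, "y": 0, "z": 3.1, "twist": 0, "jaw": 1}]'

```text
clock: 9.52
eef_pos: [0.4281, 0.258, 0.1294]
tool_rot: [-0.494, 0.506, 0.506, 0.493]
ft_force: [-6.8, -3.7, -0.6]
grip_width: 0.0155
```

```bash
python3 - <<'E'
from h import *
o=st(); pic("side","s11",(150,220,350,420),3); pic("top","t11",(90,180,290,380),3)
tube("top","t11.npz",0,o["eef_pos"],-.02,.06)
E
```

```text
9.52 [0.4281 0.258  0.1294] yaw 90.02 w 0.0155 F [-6.7979 -3.6634 -0.5743] T [-1.0489  1.8239 -0.0927]
-0.02 12 b -0.0067 z [0.0118 0.0471 0.0565]
0.01 8 b -0.0131 z [-0.0981 -0.0629  0.007 ]
0.02 58 b -0.0003 z [-0.1164 -0.0683 -0.0467]
0.03 46 b -0.0024 z [-0.1164 -0.1077 -0.0678]
0.04 47 b -0.0047 z [-0.1159 -0.0978  0.1626]
0.05 53 b 0.0027 z [-0.1162 -0.0874 -0.0678]
```

View pics/s11.png

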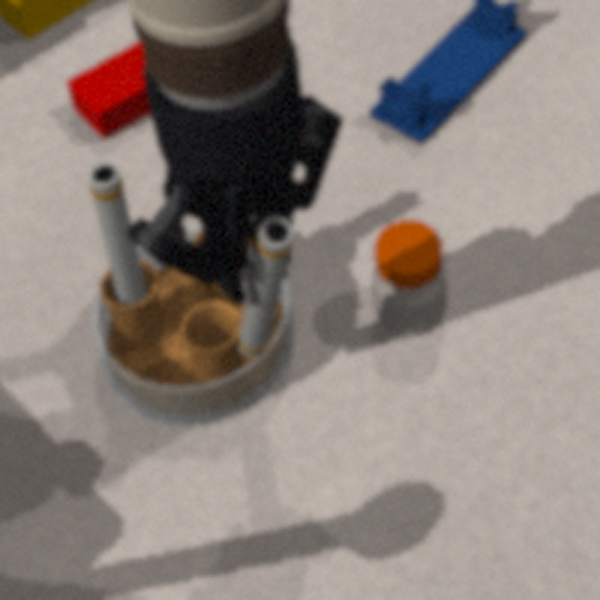

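>>> step_arm --series '[{"x": -0.6, "y": 0, "z": 0.5, "twist": 0, "jaw": 1}, {"x": -0.6, "y": 0, "z": 3, "twist": 0, "jaw": 1}, {"x": -0.6, "y": 0, "z": 6, "twist": 0, "jaw": 1}, {"x": -0.6, "y": 0, "z": 6.5, "twist": 0, "jaw": 1}, {"x": -0.6, "y": 0, "z": 6.5, "twist": 0, "jaw": 1}, {"x": -0.6, "y": 0, "z": 6.5, "twist": 0, "jaw": 1}]'

```text
clock: 10.12
eef_pos: [0.4222, 0.2585, 0.1956]
tool_rot: [-0.494, 0.505, 0.506, 0.494]
ft_force: [-0.1, -0.6, -0.9]
grip_width: 0.0154
```

```bash
python3 - <<'E'
from h import *
o=st(); pic("side","s12",(150,180,350,380),3); pic("top","t12",(90,180,290,380),3)
for n,f in (("side","s12.npz"),("top","t12.npz")):
    q=cloud(n,np.load(f)["d"]).reshape(-1,3); e=o["eef_pos"]
    k=(np.hypot(q[:,0]-e[0],q[:,1]-e[1])<.05)
    for z in np.arange(.06,.26,.01):
        s=q[k&(abs(q[:,2]-z)<.005)]
        if len(s)>2: print(n,round(z,2),len(s),np.median(s,0)[:2]-e[:2],np.ptp(s,0)[:2])
E
```

```text
10.12 [0.4222 0.2585 0.1956] yaw 90.03 w 0.0154 F [-0.0809 -0.6369 -0.8587] T [-0.015  -0.0316 -0.0131]
side 0.06 81 [0.0341 0.0034] [0.025  0.0361]
side 0.12 11 [0.0132 0.0063] [0.0121 0.0065]
side 0.13 26 [0.0091 0.0061] [0.0145 0.0137]
side 0.14 25 [0.0086 0.0073] [0.0182 0.011 ]
side 0.15 30 [0.0057 0.0073] [0.0176 0.0131]
side 0.16 30 [0.0014 0.0071] [0.0164 0.0123]
side 0.17 29 [-0.0029  0.0074] [0.0144 0.014 ]
side 0.18 28 [-0.0054  0.0069] [0.0175 0.0137]
side 0.19 23 [-0.0097  0.0054] [0.0095 0.0132]
side 0.2 45 [-0.0109  0.0084] [0.0276 0.0327]
side 0.21 89 [-0.0083  0.0127] [0.0318 0.0434]
side 0.22 94 [-0.0085  0.0115] [0.0341 0.031 ]
side 0.23 88 [-0.0101  0.0088] [0.0352 0.0313]
side 0.24 141 [-0.0106  0.008 ] [0.0412 0.0774]
side 0.25 294 [-0.0099  0.0129] [0.0463 0.0895]
top 0.06 43 [0.0328 0.0103] [0.0206 0.0353]
top 0.12 5 [ 0.0212 -0.0072] [0.0105 0.0114]
top 0.13 14 [ 0.0222 -0.0052] [0.0105 0.0113]
top 0.14 14 [ 0.019  -0.0041] [0.0103 0.0128]
top 0.15 12 [ 0.0169 -0.0041] [0.0061 0.0128]
top 0.16 11 [ 0.0129 -0.0014] [0.0021 0.0101]
top 0.21 9 [-0.0098 -0.014 ] [0.0265 0.0077]
top 0.24 15 [-0.0181 -0.0088] [0.0402 0.0144]
top 0.25 37 [-0.0064 -0.0292] [0.0418 0.0291]
```

View pics/s12.png

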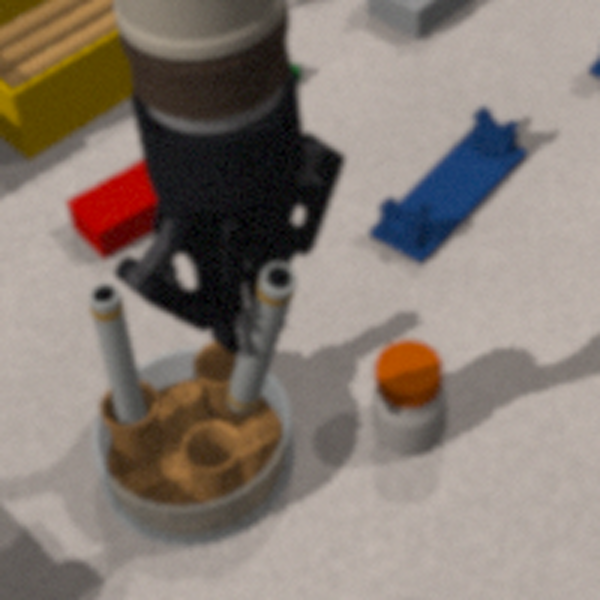

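View pics/t12.png

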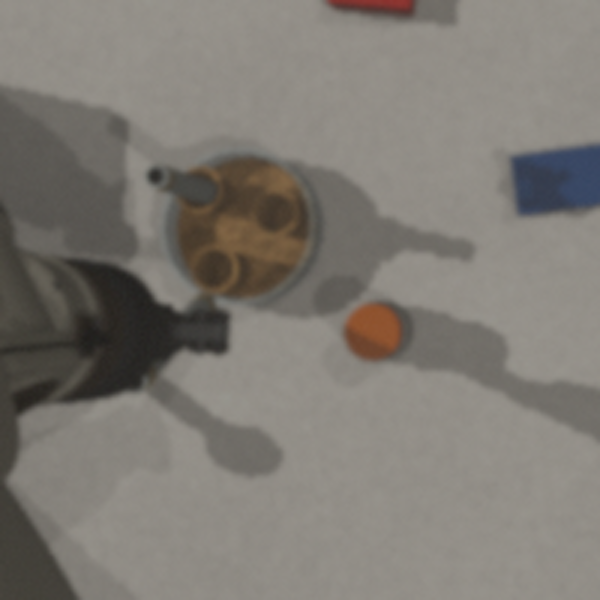

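>>> step_arm --series '[{"x": 1, "y": 0.5, "z": 0, "twist": 0, "jaw": 1}, {"x": 2.1, "y": 1, "z": 0, "twist": 0, "jaw": 1}, {"x": 2.1, "y": 1, "z": 0, "twist": 0, "jaw": 1}, {"x": 2.1, "y": 1, "z": -1.5, "twist": 0, "jaw": 1}, {"x": 2.1, "y": 1, "z": -3, "twist": 0, "jaw": 1}, {"x": 2.1, "y": 1, "z": -4, "twist": 0, "jaw": 1}, {"x": 2.1, "y": 1, "z": -4, "twist": 0, "jaw": 1}]'

```text
clock: 10.8
eef_pos: [0.4397, 0.2664, 0.1505]
tool_rot: [-0.493, 0.509, 0.507, 0.49]
ft_force: [-0.4, -1.6, -0.7]
grip_width: 0.0157
```

```bash
cat >> h.py <<'E'
def lean(n,f,e,zs,r=.05):
    q=cloud(n,np.load(f)["d"]).reshape(-1,3)
    k=(np.hypot(q[:,0]-e[0],q[:,1]-e[1])<r)
    for z in zs:
        s=q[k&(abs(q[:,2]-z)<.005)]
        if len(s)>2: print(n,round(z,3),len(s),np.median(s,0)[:2],np.ptp(s,0)[:2])
E
python3 - <<'E'
from h import *
o=st(); pic("side","s13",(150,180,350,380),3); pic("top","t13",(110,200,230,300),6)
lean("side","s13.npz",o["eef_pos"],np.arange(.06,.17,.01))
E
```

```text
10.8 [0.4397 0.2664 0.1505] yaw 90.03 w 0.0157 F [-0.3813 -1.6252 -0.7389] T [-0.0805 -0.0106  0.0332]
side 0.06 119 [0.4661 0.2727] [0.0373 0.0348]
side 0.07 4 [0.4603 0.2744] [0.028  0.0177]
side 0.08 18 [0.4491 0.2723] [0.0124 0.0119]
side 0.09 25 [0.4493 0.2736] [0.0197 0.012 ]
side 0.1 26 [0.4444 0.2733] [0.0137 0.0114]
side 0.11 24 [0.4412 0.2732] [0.0184 0.0119]
side 0.12 26 [0.4379 0.2736] [0.0148 0.0147]
side 0.13 26 [0.4353 0.2735] [0.0192 0.0126]
side 0.14 23 [0.4305 0.2729] [0.0096 0.0134]
side 0.15 25 [0.4269 0.2729] [0.0111 0.027 ]
side 0.16 64 [0.4298 0.2779] [0.0313 0.0432]
side 0.17 82 [0.4313 0.2788] [0.0324 0.0297]
```

View pics/s13.png

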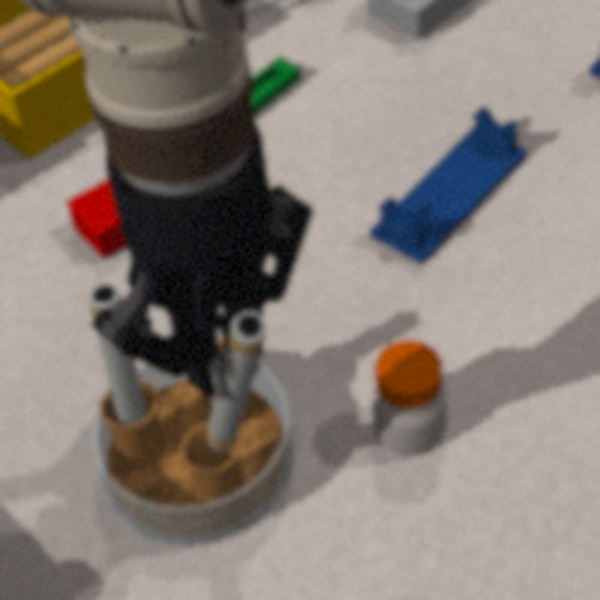

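View pics/t13.png

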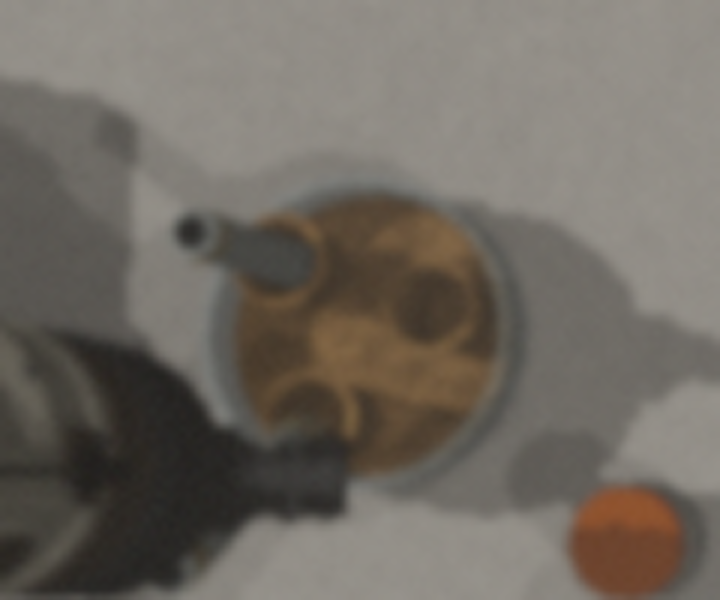

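>>> step_arm --series '[{"x": 0.1, "y": 0.2, "z": -1, "twist": 0, "jaw": 1}, {"x": 0.1, "y": 0.2, "z": -2, "twist": 0, "jaw": 1}, {"x": 0.5, "y": 0.2, "z": -2.3, "twist": 0, "jaw": 1}, {"x": 1.1, "y": 0.2, "z": -2.4, "twist": 0, "jaw": 1}, {"x": 1.7, "y": 0.2, "z": -2.5, "twist": 0, "jaw": 1}, {"x": 2.2, "y": 0.2, "z": -2.6, "twist": 0, "jaw": 1}, {"x": 2.2, "y": 0.2, "z": -2.6, "twist": 0, "jaw": 1}]'

```text
clock: 11.48
eef_pos: [0.4633, 0.2691, 0.127]
tool_rot: [-0.493, 0.508, 0.507, 0.492]
ft_force: [-3.2, 0.1, 0.8]
grip_width: 0.015
```

```bash
python3 - <<'E'
from h import *
o=st(); pic("side","s14",(150,180,350,380),3)
lean("side","s14.npz",o["eef_pos"],np.arange(.06,.2,.01))
E
```

```text
11.48 [0.4633 0.2691 0.127 ] yaw 90.0 w 0.015 F [-3.1506  0.0823  0.7665] T [-0.0957  0.8795  0.0462]
side 0.06 166 [0.4636 0.2749] [0.0651 0.0589]
side 0.07 22 [0.4613 0.2769] [0.0143 0.0121]
side 0.08 28 [0.4599 0.2758] [0.018  0.0107]
side 0.09 28 [0.4561 0.2758] [0.0119 0.0146]
side 0.1 27 [0.4536 0.2744] [0.0113 0.0137]
side 0.11 27 [0.4517 0.276 ] [0.0134 0.0132]
side 0.12 21 [0.4505 0.2754] [0.0094 0.0115]
side 0.13 44 [0.4493 0.2763] [0.015  0.0374]
side 0.14 79 [0.4526 0.2786] [0.0334 0.0428]
side 0.15 81 [0.4537 0.28  ] [0.0327 0.0429]
side 0.16 74 [0.4528 0.2779] [0.0367 0.0307]
side 0.17 90 [0.4521 0.2776] [0.0381 0.0714]
side 0.18 260 [0.4548 0.2853] [0.043  0.0863]
side 0.19 169 [0.4528 0.2764] [0.045  0.0967]
side 0.2 270 [0.449  0.2688] [0.0391 0.0975]
```

View pics/s14.png

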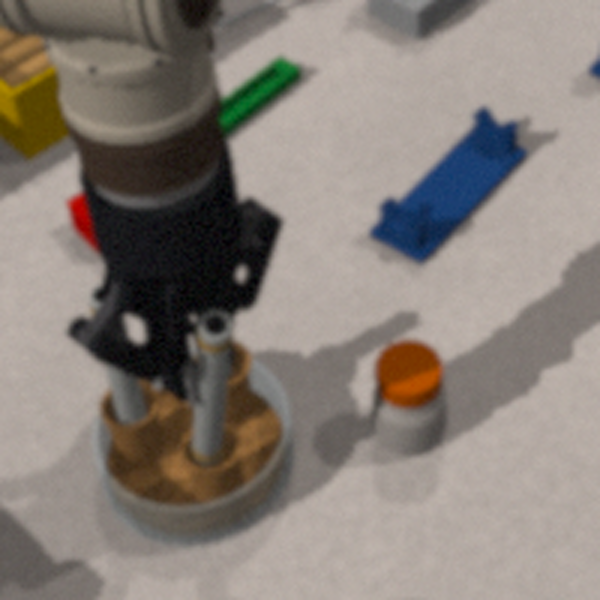

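>>> step_arm --series '[{"x": 0.6, "y": 0, "z": -0.2, "twist": 0, "jaw": 1}, {"x": 1.1, "y": 0, "z": -0.5, "twist": 0, "jaw": 1}, {"x": 1.3, "y": 0, "z": -1.0, "twist": 0, "jaw": 1}, {"x": 1.3, "y": 0, "z": -1.5, "twist": 0, "jaw": 1}, {"x": 1.3, "y": 0, "z": -1.5, "twist": 0, "jaw": 1}]'

```text
clock: 11.95
eef_pos: [0.4758, 0.2688, 0.1105]
tool_rot: [-0.493, 0.509, 0.507, 0.491]
ft_force: [-1.1, 0.2, -1.2]
grip_width: 0.0114
```

```bash
python3 - <<'E'
from h import *
o=st(); pic("side","s15",(150,180,350,380),3)
lean("side","s15.npz",o["eef_pos"]-[.01,0,0],np.arange(.07,.13,.01),.03)
E
```

```text
11.95 [0.4758 0.2688 0.1105] yaw 89.99 w 0.0114 F [-1.1292  0.1709 -1.2137] T [ 0.0314  0.2372 -0.0415]
side 0.07 35 [0.4589 0.2743] [0.0123 0.0196]
side 0.08 32 [0.4582 0.2741] [0.0121 0.0156]
side 0.09 26 [0.4569 0.2748] [0.012  0.0123]
side 0.1 31 [0.456 0.275] [0.013  0.0129]
side 0.11 37 [0.4555 0.2756] [0.0204 0.016 ]
side 0.12 68 [0.4642 0.2775] [0.0357 0.0377]
```

View pics/s15.png

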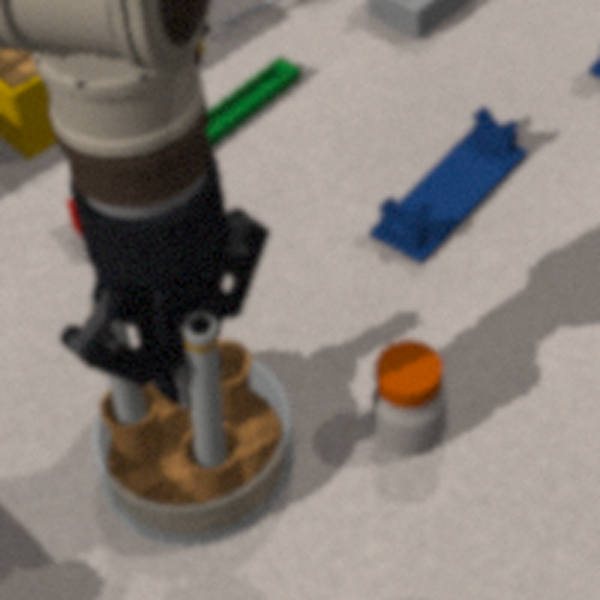

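>>> step_arm --series '[{"x": 0, "y": 0, "z": 0, "twist": 0, "jaw": 2.5}, {"x": 0, "y": 0, "z": 0, "twist": 0, "jaw": 4}, {"x": 0, "y": 0, "z": 0, "twist": 0, "jaw": 4}, {"x": 0, "y": 0, "z": 0, "twist": 0, "jaw": 4}, {"x": 0, "y": 0, "z": 3, "twist": 0, "jaw": 4}, {"x": 0, "y": 0, "z": 6, "twist": 0, "jaw": 4}, {"x": 0, "y": 0, "z": 9, "twist": 0, "jaw": 4}, {"x": -3, "y": 0, "z": 11, "twist": 0, "jaw": 4}, {"x": -7, "y": 0, "z": 11, "twist": 0, "jaw": 4}, {"x": -10, "y": 0, "z": 11, "twist": 0, "jaw": 4}]'

```text
clock: 12.83
eef_pos: [0.3753, 0.2693, 0.2228]
tool_rot: [-0.493, 0.507, 0.506, 0.493]
ft_force: [-0.5, -0.1, 0.6]
grip_width: 0.0401
```

```bash
python3 - <<'E'
from h import *
o=st(); pic("side","s16",(150,180,350,380),3); pic("top","t16",(110,200,230,300),6)
for n,f in (("side","s16.npz"),("top","t16.npz")):
    lean(n,f,[.4656,.269],np.arange(.07,.18,.01),.03)
    q=cloud(n,np.load(f)["d"]).reshape(-1,3); q=q[(np.hypot(q[:,0]-.4656,q[:,1]-.269)<.03)&(q[:,2]<.2)]; print(np.sort(q[:,2])[-8:])
E
```

```text
12.83 [0.3753 0.2693 0.2228] yaw 89.96 w 0.0401 F [-0.4697 -0.0855  0.5531] T [-0.0049  0.0785  0.0359]
side 0.07 30 [0.4563 0.2759] [0.0138 0.013 ]
side 0.08 26 [0.4536 0.2745] [0.0124 0.013 ]
side 0.09 27 [0.4522 0.2754] [0.0115 0.0133]
side 0.1 31 [0.4513 0.2745] [0.0129 0.013 ]
side 0.11 32 [0.4497 0.2747] [0.0107 0.0152]
side 0.12 34 [0.4488 0.2758] [0.0126 0.0148]
side 0.13 30 [0.4472 0.2754] [0.0134 0.012 ]
side 0.14 33 [0.4458 0.2758] [0.012  0.0118]
side 0.15 32 [0.4456 0.2757] [0.0126 0.0118]
side 0.16 32 [0.4464 0.2766] [0.0134 0.0078]
side 0.17 9 [0.4486 0.2776] [0.0111 0.0048]
[0.1651 0.1655 0.1656 0.1657 0.1658 0.166  0.1672 0.1681]
top 0.07 10 [0.4649 0.263 ] [0.0159 0.0204]
top 0.08 11 [0.4635 0.2628] [0.0135 0.0105]
top 0.09 10 [0.4612 0.2629] [0.0111 0.0053]
top 0.1 12 [0.4609 0.2646] [0.0132 0.0092]
top 0.11 8 [0.4574 0.2638] [0.0108 0.0055]
top 0.12 6 [0.4573 0.2634] [0.0129 0.0064]
top 0.13 10 [0.4539 0.2613] [0.0147 0.0056]
top 0.14 14 [0.4578 0.2624] [0.0147 0.0087]
top 0.15 12 [0.4546 0.2625] [0.0165 0.005 ]
top 0.16 57 [0.4492 0.2683] [0.0185 0.0187]
top 0.17 23 [0.4512 0.2704] [0.0142 0.0164]
[0.1662 0.1663 0.1664 0.1665 0.1667 0.1668 0.1673 0.1677]
```

View pics/s16.png

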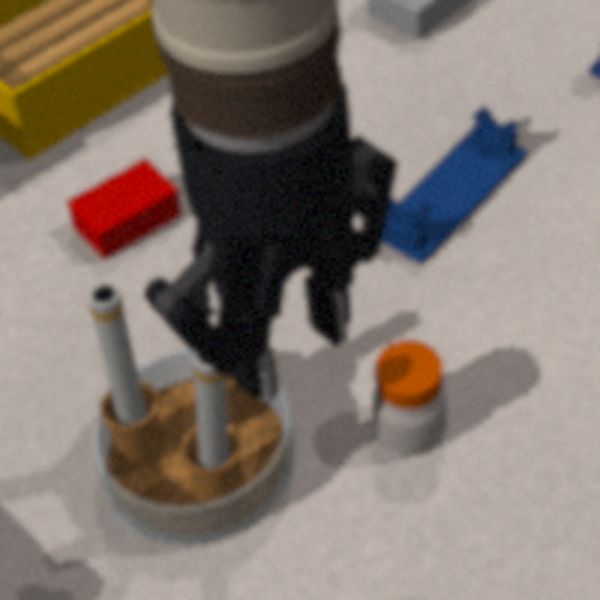

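View pics/t16.png

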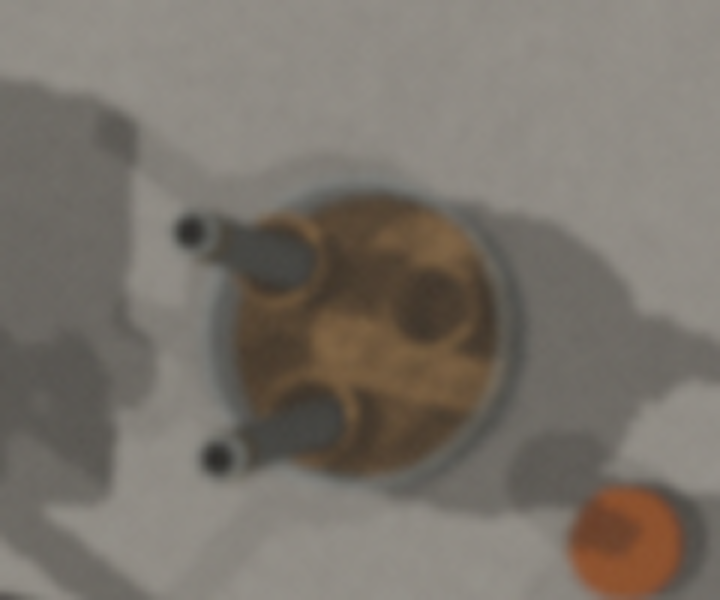

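>>> step_arm --series '[{"x": 1, "y": -4, "z": 0, "twist": -7, "jaw": 5}, {"x": 2, "y": -8, "z": 0, "twist": -14, "jaw": 5}, {"x": 3, "y": -12, "z": 0, "twist": -21, "jaw": 5}, {"x": 4, "y": -16, "z": 0, "twist": -28, "jaw": 5}, {"x": 5.5, "y": -20, "z": 0, "twist": -35, "jaw": 5}, {"x": 7, "y": -24, "z": 0, "twist": -42, "jaw": 5}, {"x": 8.5, "y": -28, "z": 0, "twist": -49, "jaw": 5}, {"x": 10, "y": -32, "z": 0, "twist": -56, "jaw": 5}, {"x": 11.5, "y": -36, "z": 0, "twist": -63, "jaw": 5}, {"x": 13, "y": -40, "z": 0, "twist": -70, "jaw": 5}]'

```text
clock: 13.77
eef_pos: [0.5011, -0.1287, 0.222]
tool_rot: [-0.111, 0.699, 0.132, 0.694]
ft_force: [0.7, -0.2, 0.2]
grip_width: 0.0497
```

>>> step_arm --series '[{"x": 1.5, "y": -4, "z": -2, "twist": -7, "jaw": 5}, {"x": 2.7, "y": -8, "z": -5, "twist": -14, "jaw": 5}, {"x": 2.7, "y": -11, "z": -8, "twist": -15.6, "jaw": 5}, {"x": 2.7, "y": -11.5, "z": -11, "twist": -15.6, "jaw": 5}, {"x": 2.7, "y": -11.5, "z": -12, "twist": -15.6, "jaw": 5}, {"x": 2.7, "y": -11.5, "z": -12, "twist": -15.6, "jaw": 5}]'

```text
clock: 14.27
eef_pos: [0.5252, -0.2446, 0.0968]
tool_rot: [-0.013, 0.711, 0.037, 0.702]
ft_force: [-0.1, 0.6, 0.5]
grip_width: 0.0499
```

```bash
python3 - <<'E'
from h import *
o=st(); e=o["eef_pos"];R=Ro.from_quat(o["tool_rot"]).as_matrix()
im,d=bot.camera("wrist"); cv2.imwrite("pics/w20.png",im[:,:,::-1])
ci=bot.camera_info("wrist");M=ci["mount"]
v,u=np.mgrid[:420,:560]; r=ray(ci,np.c_[u.ravel(),v.ravel()])*d.reshape(-1,1)
P=(r@M[:3,:3].T+M[:3,3])@R.T+e
P=P[(d.ravel()>0)]
q=P[(abs(P[:,0]-.535)<.04)&(abs(P[:,1]+.27)<.12)&(P[:,2]>.0405)&(P[:,2]<.055)]
l=cv2.fitLine(q[:,:2].astype(np.float32),cv2.DIST_HUBER,0,.01,.01).ravel()
s=(q[:,:2]-l[2:])@l[:2]; a,b=np.percentile(s,[.5,99.5]); m=l[2:]+l[:2]*(a+b)/2
dd=l[:2]*np.sign(l[1]); print("mid",m,dd,b-a,"grasp",m+.031*dd,"shift cm",100*(m+.031*dd-e[:2]))
E
```

```text
14.27 [ 0.5252 -0.2446  0.0968] yaw 4.0 w 0.0499 F [-0.1477  0.618   0.4889] T [ 0.0021  0.0187 -0.0236]
mid [ 0.5352 -0.2782] [-0.0727  0.9974] 0.1480238304433556 grasp [ 0.533  -0.2473] shift cm [ 0.7774 -0.2694]
```

View pics/w20.png

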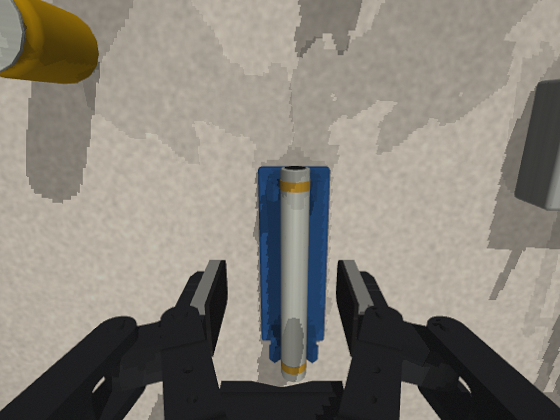

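>>> step_arm --series '[{"x": 0.7, "y": -0.2, "z": -2, "twist": 0.2, "jaw": 5}, {"x": 0.7, "y": -0.2, "z": -5, "twist": 0.2, "jaw": 5}, {"x": 0.7, "y": -0.2, "z": -7, "twist": 0.2, "jaw": 5}, {"x": 0.7, "y": -0.2, "z": -7.9, "twist": 0.2, "jaw": 5}, {"x": 0.7, "y": -0.2, "z": -7.9, "twist": 0.2, "jaw": 5}, {"x": 0.7, "y": -0.2, "z": -7.9, "twist": 0.2, "jaw": 1}, {"x": 0.7, "y": -0.2, "z": -7.9, "twist": 0.2, "jaw": 1}, {"x": 0.7, "y": -0.2, "z": -7.9, "twist": 0.2, "jaw": 1}, {"x": 0.7, "y": -0.2, "z": -7.9, "twist": 0.2, "jaw": 1}, {"x": 0.7, "y": -0.2, "z": -7.9, "twist": 0.2, "jaw": 1}]'

```text
clock: 15.15
eef_pos: [0.5331, -0.247, 0.0231]
tool_rot: [-0.015, 0.71, 0.037, 0.704]
ft_force: [-4.7, -1.2, 6.0]
grip_width: 0.0161
```

>>> step_arm --series '[{"x": 0, "y": 0, "z": 0, "twist": 0, "jaw": 1}, {"x": 0, "y": 0, "z": 1, "twist": 0, "jaw": 1}, {"x": 0, "y": 0, "z": 3, "twist": 0, "jaw": 1}, {"x": 0, "y": 0, "z": 6, "twist": 0, "jaw": 1}, {"x": 0, "y": 0, "z": 9, "twist": 0, "jaw": 1}, {"x": 0, "y": 0, "z": 12, "twist": 0, "jaw": 1}, {"x": 0, "y": 0, "z": 13, "twist": -4, "jaw": 1}, {"x": 0, "y": 0, "z": 13, "twist": -4, "jaw": 1}]'

```text
clock: 15.82
eef_pos: [0.536, -0.2482, 0.1588]
tool_rot: [0.008, 0.706, 0.011, 0.708]
ft_force: [0.5, -0.4, -1.1]
grip_width: 0.0159
```

```bash
python3 - <<'E'
from h import *
o=st(); pic("side","s21",(250,60,450,240),3)
E
```

```text
15.82 [ 0.536  -0.2482  0.1588] yaw 0.18 w 0.0159 F [ 0.5306 -0.3535 -1.1182] T [-0.0232 -0.0822  0.0239]
```

View pics/s21.png

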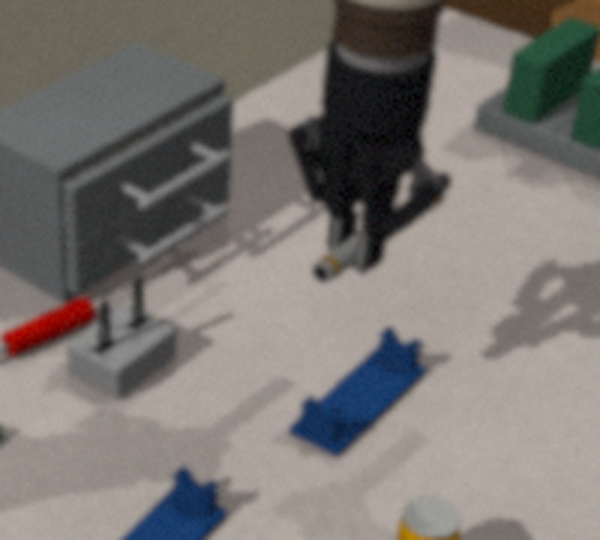

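>>> step_arm --series '[{"x": -0.3, "y": 4, "z": 0, "twist": 0, "jaw": 1}, {"x": -0.6, "y": 8, "z": 0, "twist": 0, "jaw": 1}, {"x": -0.9, "y": 12, "z": 0, "twist": 0, "jaw": 1}, {"x": -1.2, "y": 16, "z": 0, "twist": 0, "jaw": 1}, {"x": -1.5, "y": 20, "z": 0, "twist": 0, "jaw": 1}, {"x": -1.8, "y": 24, "z": 0, "twist": 0, "jaw": 1}, {"x": -2.1, "y": 28, "z": 0, "twist": 0, "jaw": 1}, {"x": -2.4, "y": 32, "z": 0, "twist": 0, "jaw": 1}, {"x": -2.8, "y": 36, "z": 0, "twist": 0, "jaw": 1}, {"x": -2.8, "y": 39, "z": 0, "twist": 0, "jaw": 1}]'

```text
clock: 16.7
eef_pos: [0.5046, 0.1451, 0.1547]
tool_rot: [0.007, 0.709, 0.013, 0.705]
ft_force: [0.3, -0.7, -1.5]
grip_width: 0.0158
```

>>> step_arm --series '[{"x": 0, "y": 1.5, "z": 0, "twist": 0, "jaw": 1}, {"x": 0, "y": 2.5, "z": -2, "twist": 0, "jaw": 1}, {"x": 0, "y": 2.5, "z": -4, "twist": 0, "jaw": 1}, {"x": 0, "y": 2.5, "z": -6, "twist": 0, "jaw": 1}, {"x": 0, "y": 2.5, "z": -7, "twist": 0, "jaw": 1}, {"x": 0, "y": 2.5, "z": -7, "twist": 0, "jaw": 1}]'

```text
clock: 17.2
eef_pos: [0.5015, 0.1693, 0.0811]
tool_rot: [0.006, 0.711, 0.013, 0.703]
ft_force: [-1.0, -0.3, -1.4]
grip_width: 0.0158
```

>>> step_arm --series '[{"x": 0.6, "y": 0, "z": -1.2, "twist": 0, "jaw": 1}, {"x": 0.6, "y": 0, "z": -2.0, "twist": 0, "jaw": 1}, {"x": 0.6, "y": 0.3, "z": -2.5, "twist": 0, "jaw": 1}, {"x": 0.6, "y": 0.6, "z": -3.0, "twist": 0, "jaw": 1}, {"x": 0.6, "y": 0.9, "z": -3.4, "twist": 0, "jaw": 1}, {"x": 0.6, "y": 1.1, "z": -3.8, "twist": 0, "jaw": 1}, {"x": 0.6, "y": 1.2, "z": -4.1, "twist": 0, "jaw": 1}, {"x": 0.6, "y": 1.3, "z": -4.2, "twist": 0, "jaw": 1}, {"x": 0.6, "y": 1.3, "z": -4.2, "twist": 0, "jaw": 1}]'

```text
clock: 17.95
eef_pos: [0.5105, 0.1794, 0.0426]
tool_rot: [0.005, 0.709, 0.01, 0.705]
ft_force: [0.3, -12.4, 14.1]
grip_width: 0.0159
```

```bash
python3 - <<'E'
from h import *
o=st(); pic("side","s22",(150,180,350,360),3.5)
tube("side","s22.npz",1,o["eef_pos"],-.12,-.02)
E
```

```text
17.95 [0.5105 0.1794 0.0426] yaw 0.44 w 0.0159 F [  0.2517 -12.3658  14.1388] T [-1.8688  0.0179 -0.0138]
-0.1 19 b -0.0034 z [-0.0247 -0.0184 -0.0142]
-0.09 31 b -0.0045 z [-0.0237 -0.0149 -0.0124]
-0.08 33 b -0.0048 z [-0.0195 -0.0111 -0.0058]
-0.07 27 b -0.0071 z [-0.0153 -0.0065 -0.004 ]
-0.06 18 b -0.0074 z [-0.0123 -0.0054 -0.0022]
-0.05 18 b -0.0089 z [-0.008  -0.0018  0.243 ]
-0.04 5 b -0.0087 z [-0.0036 -0.0013 -0.0004]
```

View pics/s22.png

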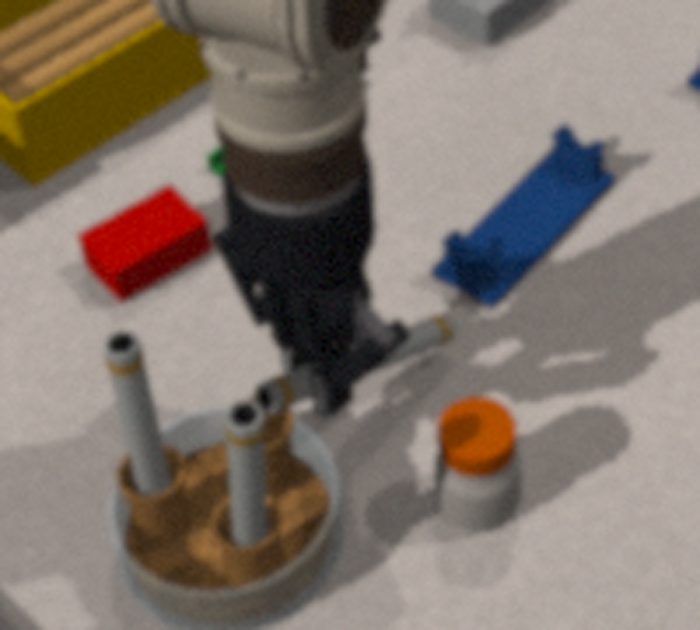

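>>> step_arm --series '[{"x": 0, "y": -0.3, "z": 3, "twist": 0, "jaw": 1}, {"x": 0, "y": -1, "z": 7, "twist": 0, "jaw": 1}, {"x": 0, "y": -3, "z": 11, "twist": 7, "jaw": 1}, {"x": 0, "y": -6, "z": 14, "twist": 14, "jaw": 1}, {"x": 0, "y": -9, "z": 14, "twist": 21, "jaw": 1}, {"x": 0, "y": -10, "z": 14, "twist": 28, "jaw": 1}, {"x": 0, "y": -10, "z": 14, "twist": 35, "jaw": 1}, {"x": 0, "y": -10, "z": 14, "twist": 42, "jaw": 1}, {"x": 0, "y": -10, "z": 14, "twist": 49, "jaw": 1}, {"x": 0, "y": -10, "z": 14, "twist": 56, "jaw": 1}]'

```text
clock: 18.83
eef_pos: [0.5104, 0.0791, 0.1833]
tool_rot: [-0.33, 0.627, 0.342, 0.617]
ft_force: [-0.1, 0.0, -0.9]
grip_width: 0.0156
```

>>> step_arm --series '[{"x": 0, "y": 0, "z": 0, "twist": 7, "jaw": 1}, {"x": 0, "y": 0, "z": 0, "twist": 14, "jaw": 1}, {"x": 0, "y": 0, "z": 0, "twist": 21, "jaw": 1}, {"x": 0, "y": 0, "z": 0, "twist": 28, "jaw": 1}, {"x": 0, "y": 0, "z": 0, "twist": 35, "jaw": 1}, {"x": 0, "y": 0, "z": 0, "twist": 42, "jaw": 1}, {"x": 0, "y": 0, "z": 0, "twist": 49, "jaw": 1}, {"x": 0, "y": 0, "z": 0, "twist": 56, "jaw": 1}, {"x": 0, "y": 0, "z": 0, "twist": 63, "jaw": 1}, {"x": 0, "y": 0, "z": 0, "twist": 70, "jaw": 1}]'

```text
clock: 19.67
eef_pos: [0.5104, 0.0792, 0.1839]
tool_rot: [-0.631, 0.322, 0.635, 0.308]
ft_force: [0.3, 0.5, -1.7]
grip_width: 0.0157
```

>>> step_arm --series '[{"x": 0, "y": 0, "z": 0, "twist": 7, "jaw": 1}, {"x": 0, "y": 0, "z": 0, "twist": 14, "jaw": 1}, {"x": 0, "y": 0, "z": 0, "twist": 21, "jaw": 1}, {"x": 0, "y": 0, "z": 0, "twist": 28, "jaw": 1}, {"x": 0, "y": 0, "z": 0, "twist": 35, "jaw": 1}, {"x": -0.3, "y": 0, "z": -2, "twist": 42, "jaw": 1}, {"x": -0.5, "y": -0.3, "z": -5, "twist": 49, "jaw": 1}, {"x": -0.5, "y": -0.3, "z": -8, "twist": 53, "jaw": 1}, {"x": -0.5, "y": -0.3, "z": -9, "twist": 53, "jaw": 1}, {"x": -0.5, "y": -0.3, "z": -9, "twist": 53, "jaw": 1}]'

```text
clock: 20.5
eef_pos: [0.5028, 0.0758, 0.0916]
tool_rot: [-0.707, 0.008, 0.708, -0.007]
ft_force: [-0.3, -0.8, -1.2]
grip_width: 0.016
```

```bash
python3 - <<'E'
from h import *
o=st(); pic("side","s23",(150,150,400,360),3); pic("top","t23",(110,180,310,330),4)
tube("side","s23.npz",1,o["eef_pos"],-.05,.12)
tube("top","t23.npz",1,o["eef_pos"],-.05,.12)
E
```

```text
20.5 [0.5028 0.0758 0.0916] yaw 179.98 w 0.016 F [-0.2928 -0.7923 -1.2212] T [-0.0333 -0.0106  0.0019]
-0.05 6 b 0.0156 z [-0.0765 -0.0697 -0.0564]
-0.04 13 b 0.0153 z [-0.0753 -0.0708 -0.0565]
0.0 40 b 0.0084 z [0.0225 0.0339 0.05  ]
0.01 209 b 0.0048 z [0.0135 0.0341 0.0982]
0.02 186 b -0.0023 z [0.0147 0.078  0.1057]
0.03 78 b -0.0062 z [0.0085 0.0155 0.1899]
0.04 452 b -0.0036 z [0.0116 0.1636 0.2024]
0.05 51 b -0.0044 z [-0.0012  0.0041  0.0086]
0.06 49 b -0.0042 z [-0.0062  0.0007  0.0052]
0.07 48 b -0.0036 z [-0.0082 -0.0027  0.0009]
0.08 52 b -0.0047 z [-0.0136 -0.0064 -0.0026]
0.09 55 b -0.0044 z [-0.018  -0.0104 -0.0057]
0.1 53 b -0.0046 z [-0.0215 -0.0139 -0.0105]
0.11 6 b -0.003 z [-0.017  -0.0142 -0.0126]
-0.04 12 b 0.0032 z [0.0248 0.0302 0.0344]
-0.03 87 b 0.0013 z [0.0359 0.1454 0.1778]
```

View pics/s23.png

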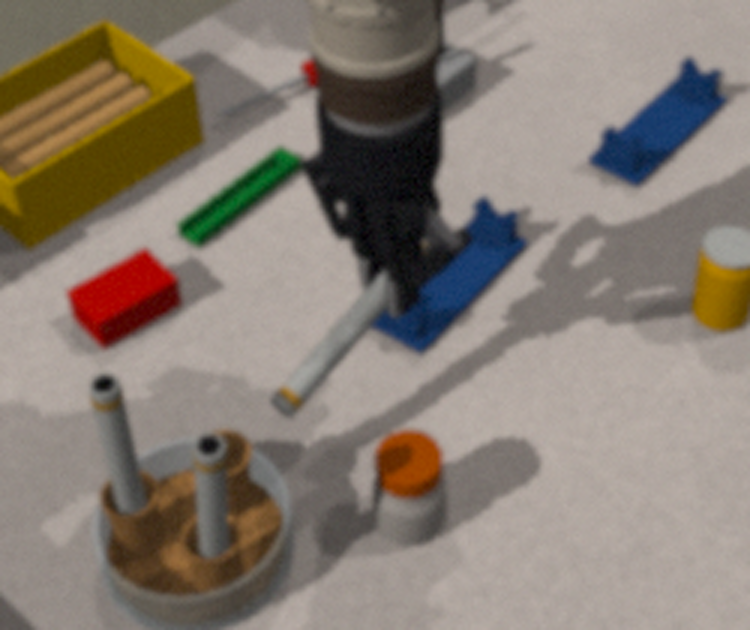

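View pics/t23.png

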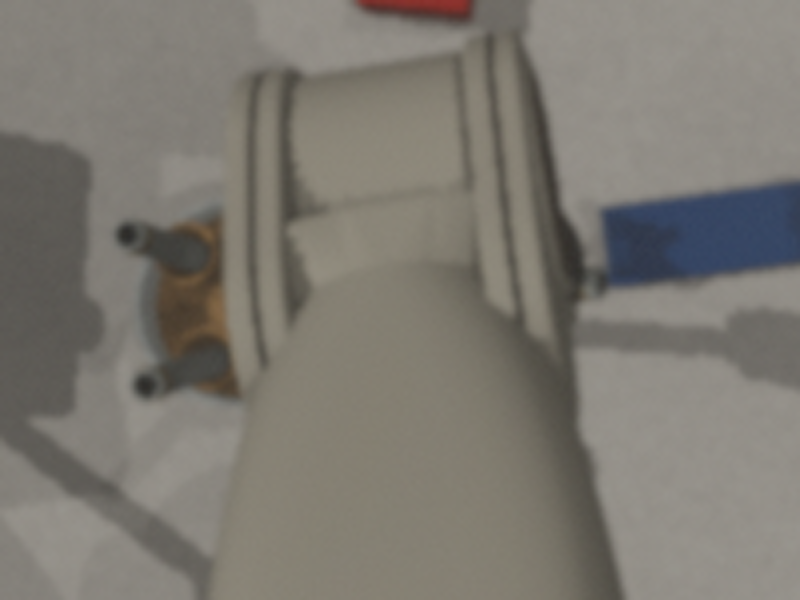

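>>> step_arm --series '[{"x": 0, "y": 0, "z": -2, "twist": 0, "jaw": 1}, {"x": 0, "y": 0, "z": -4, "twist": 0, "jaw": 1}, {"x": 0, "y": 0.2, "z": -5.2, "twist": 0, "jaw": 1}, {"x": 0, "y": 0.6, "z": -5.3, "twist": 0, "jaw": 1}, {"x": 0, "y": 1.0, "z": -5.3, "twist": 0, "jaw": 1}, {"x": 0, "y": 1.3, "z": -5.3, "twist": 0, "jaw": 1}, {"x": 0, "y": 1.5, "z": -5.3, "twist": 0, "jaw": 1}]'

```text
clock: 21.18
eef_pos: [0.5078, 0.0914, 0.0439]
tool_rot: [0.71, -0.008, -0.704, 0.008]
ft_force: [-1.1, -5.8, 1.4]
grip_width: 0.016
```

>>> step_arm --series '[{"x": -0.3, "y": 0.6, "z": 0.5, "twist": 0, "jaw": 1}, {"x": -0.3, "y": 0.9, "z": 1.2, "twist": 0, "jaw": 1}, {"x": -0.3, "y": 1.3, "z": 2.0, "twist": 0, "jaw": 1}, {"x": -0.3, "y": 1.8, "z": 2.8, "twist": 0, "jaw": 1}, {"x": -0.3, "y": 2.4, "z": 3.6, "twist": 0, "jaw": 1}, {"x": -0.3, "y": 2.9, "z": 4.2, "twist": 0, "jaw": 1}, {"x": -0.3, "y": 3.4, "z": 4.7, "twist": 0, "jaw": 1}]'

```text
clock: 21.77
eef_pos: [0.5068, 0.1237, 0.0931]
tool_rot: [0.712, -0.01, -0.702, 0.008]
ft_force: [4.0, -4.5, 0.2]
grip_width: 0.0159
```

```bash
python3 - <<'E'
from h import *
o=st(); pic("side","s24",(150,150,400,360),3)
tube("side","s24.npz",1,o["eef_pos"],-.05,.12)
E
```

```text
21.77 [0.5068 0.1237 0.0931] yaw 179.89 w 0.0159 F [ 3.996  -4.5386  0.1789] T [-1.2196 -1.1437 -0.2766]
0.0 31 b 0.0081 z [0.0175 0.0307 0.0507]
0.01 240 b 0.0046 z [0.0068 0.0274 0.087 ]
0.02 187 b -0.0 z [-0.0021  0.0731  0.1034]
0.03 79 b -0.0051 z [-0.0175 -0.0083  0.1747]
0.04 419 b -0.0046 z [-0.0175  0.1625  0.2003]
0.05 63 b -0.0031 z [-0.0378 -0.03   -0.0221]
0.06 64 b -0.0034 z [-0.0484 -0.039  -0.0318]
0.07 58 b -0.0024 z [-0.0548 -0.0489 -0.0423]
0.08 89 b -0.0033 z [-0.0791 -0.0648 -0.0323]
0.09 115 b 0.0026 z [-0.0708 -0.0445 -0.0308]
0.1 69 b -0.0131 z [-0.0784 -0.0589 -0.0305]
0.11 41 b -0.0115 z [-0.0754 -0.0579 -0.0322]
```

View pics/s24.png

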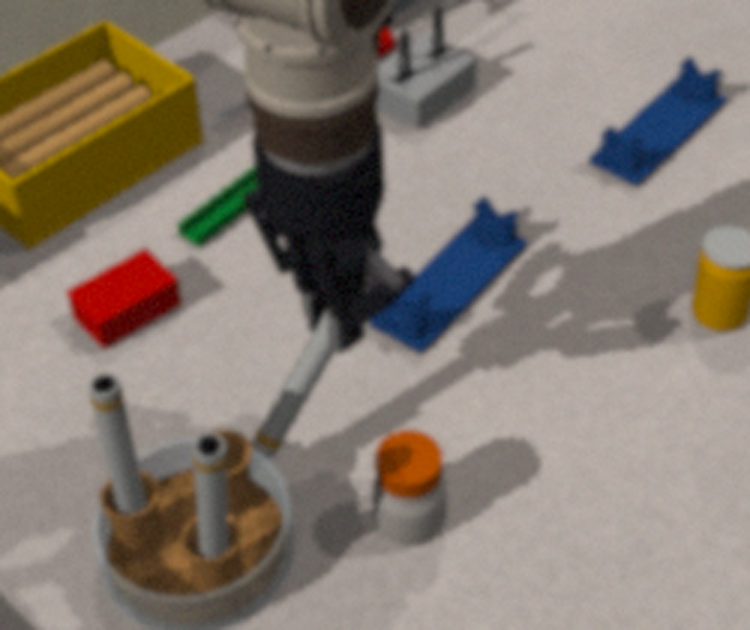

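>>> step_arm --series '[{"x": 0, "y": 0.9, "z": 0.8, "twist": 0, "jaw": 1}, {"x": 0, "y": 1.7, "z": 1.5, "twist": 0, "jaw": 1}, {"x": 0, "y": 2.5, "z": 2.0, "twist": 0, "jaw": 1}, {"x": 0, "y": 3.3, "z": 2.4, "twist": 0, "jaw": 1}, {"x": 0, "y": 4.1, "z": 2.7, "twist": 0, "jaw": 1}, {"x": 0, "y": 4.9, "z": 2.9, "twist": 0, "jaw": 1}, {"x": 0, "y": 5.6, "z": 3.0, "twist": 0, "jaw": 1}, {"x": 0, "y": 5.9, "z": 3.0, "twist": 0, "jaw": 1}]'

```text
clock: 22.48
eef_pos: [0.5074, 0.1848, 0.1244]
tool_rot: [0.713, -0.009, -0.701, 0.009]
ft_force: [-0.4, -5.0, 1.1]
grip_width: 0.0157
```

>>> step_arm --series '[{"x": 0, "y": -0.6, "z": 0.5, "twist": 0, "jaw": 1}, {"x": 0, "y": -0.6, "z": 3, "twist": 0, "jaw": 1}, {"x": 0, "y": -0.6, "z": 6, "twist": 0, "jaw": 1}, {"x": 0, "y": -0.6, "z": 6.5, "twist": 0, "jaw": 1}, {"x": 0, "y": -0.6, "z": 6.5, "twist": 0, "jaw": 1}, {"x": 0, "y": -0.6, "z": 6.5, "twist": 0, "jaw": 1}]'

```text
clock: 22.98
eef_pos: [0.5075, 0.1793, 0.1893]
tool_rot: [0.713, -0.008, -0.701, 0.008]
ft_force: [-0.2, -0.2, -0.7]
grip_width: 0.0155
```

```bash
python3 - <<'E'
from h import *
o=st(); pic("side","s25",(150,130,400,340),3)
lean("side","s25.npz",o["eef_pos"],np.arange(.07,.27,.01),.04)
E
```

```text
22.98 [0.5075 0.1793 0.1893] yaw -179.98 w 0.0155 F [-0.1627 -0.2248 -0.6739] T [-0.0034  0.0673 -0.0221]
side 0.11 8 [0.503  0.2025] [0.0089 0.0103]
side 0.12 44 [0.5024 0.2015] [0.0151 0.0182]
side 0.13 46 [0.5037 0.1986] [0.0158 0.0158]
side 0.14 41 [0.5031 0.1962] [0.0148 0.0152]
side 0.15 45 [0.5026 0.1928] [0.0154 0.0151]
side 0.16 43 [0.5022 0.1897] [0.0147 0.0163]
side 0.17 46 [0.5021 0.1878] [0.0147 0.016 ]
side 0.18 30 [0.504  0.1852] [0.0145 0.0121]
side 0.19 24 [0.5128 0.1867] [0.0304 0.0112]
side 0.2 79 [0.4953 0.1875] [0.0433 0.0195]
side 0.21 79 [0.4936 0.1879] [0.0374 0.0182]
side 0.22 64 [0.5132 0.1884] [0.0433 0.0217]
side 0.23 57 [0.5159 0.1917] [0.0703 0.024 ]
side 0.24 133 [0.4922 0.1921] [0.0742 0.022 ]
side 0.25 81 [0.4896 0.1922] [0.0739 0.028 ]
side 0.26 127 [0.4909 0.1925] [0.0616 0.0301]
```

View pics/s25.png

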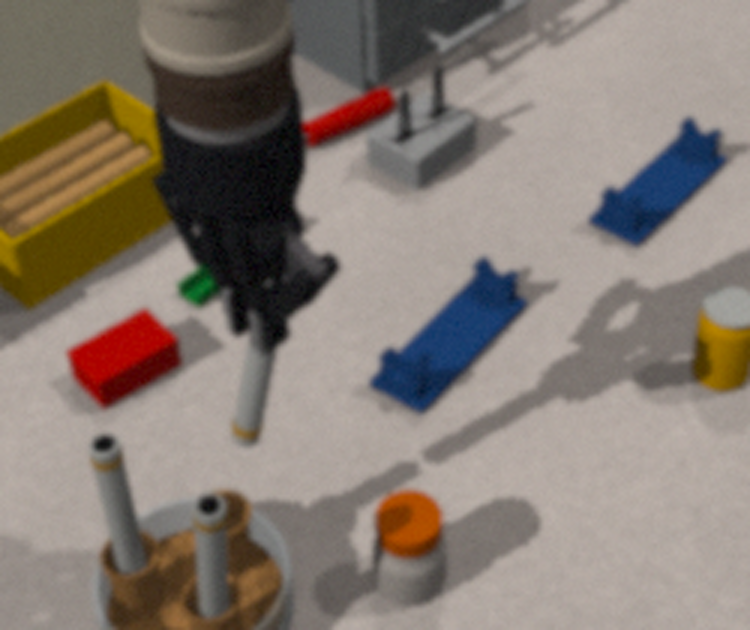

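>>> step_arm --series '[{"x": 0, "y": 1, "z": 0, "twist": 0, "jaw": 1}, {"x": 0, "y": 2.4, "z": 0, "twist": 0, "jaw": 1}, {"x": 0, "y": 2.4, "z": 0, "twist": 0, "jaw": 1}, {"x": 0, "y": 2.4, "z": -1.5, "twist": 0, "jaw": 1}, {"x": 0, "y": 2.4, "z": -3, "twist": 0, "jaw": 1}, {"x": 0, "y": 2.4, "z": -3.5, "twist": 0, "jaw": 1}, {"x": 0, "y": 2.4, "z": -3.5, "twist": 0, "jaw": 1}]'

```text
clock: 23.62
eef_pos: [0.5053, 0.203, 0.1511]
tool_rot: [0.711, -0.009, -0.703, 0.009]
ft_force: [-0.4, 0.4, -0.5]
grip_width: 0.0157
```

```bash
python3 - <<'E'
from h import *
o=st(); pic("side","s26",(150,180,350,380),3)
lean("side","s26.npz",o["eef_pos"],np.arange(.07,.16,.01),.03)
E
```

```text
23.62 [0.5053 0.203  0.1511] yaw -179.93 w 0.0157 F [-0.3788  0.4469 -0.4894] T [0.0909 0.0402 0.0083]
side 0.08 24 [0.4984 0.2215] [0.0054 0.0127]
side 0.09 36 [0.501 0.223] [0.0143 0.0147]
side 0.1 45 [0.4999 0.2198] [0.015  0.0153]
side 0.11 42 [0.5004 0.2168] [0.0142 0.0154]
side 0.12 42 [0.5    0.2131] [0.0138 0.0162]
side 0.13 44 [0.4992 0.2105] [0.0146 0.0164]
side 0.14 33 [0.5004 0.2088] [0.0141 0.0142]
side 0.15 15 [0.5116 0.2103] [0.024 0.011]
```

View pics/s26.png

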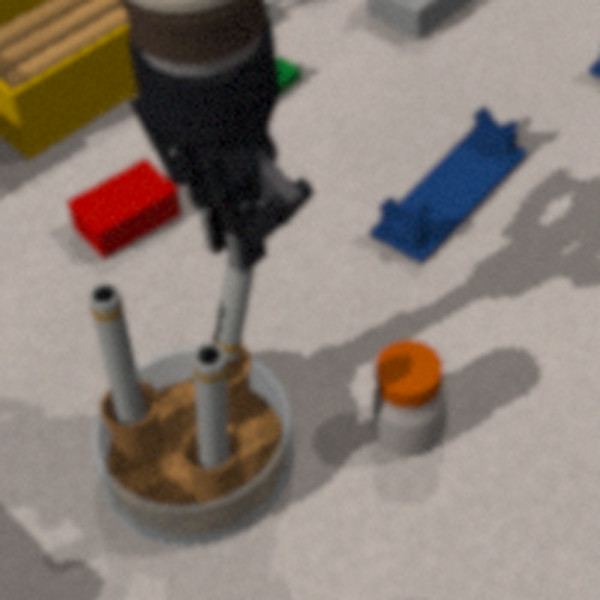

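>>> step_arm --series '[{"x": 0.2, "y": 0.1, "z": -1, "twist": 0, "jaw": 1}, {"x": 0.2, "y": 0.1, "z": -2, "twist": 0, "jaw": 1}, {"x": 0.2, "y": 0.5, "z": -2.3, "twist": 0, "jaw": 1}, {"x": 0.2, "y": 1.1, "z": -2.4, "twist": 0, "jaw": 1}, {"x": 0.2, "y": 1.7, "z": -2.6, "twist": 0, "jaw": 1}, {"x": 0.2, "y": 2.2, "z": -2.8, "twist": 0, "jaw": 1}, {"x": 0.2, "y": 2.4, "z": -3, "twist": 0, "jaw": 1}, {"x": 0.2, "y": 2.4, "z": -3, "twist": 0, "jaw": 1}]'

```text
clock: 24.33
eef_pos: [0.5081, 0.227, 0.1225]
tool_rot: [0.712, -0.009, -0.702, 0.01]
ft_force: [0.3, -4.1, -0.2]
grip_width: 0.0141
```

```bash
python3 - <<'E'
from h import *
o=st(); pic("side","s27",(150,180,350,380),3)
lean("side","s27.npz",[.502,.226],np.arange(.07,.16,.01),.02)
E
```

```text
24.33 [0.5081 0.227  0.1225] yaw -179.94 w 0.0141 F [ 0.2686 -4.0686 -0.1901] T [-1.0753 -0.1278 -0.0153]
side 0.07 10 [0.5005 0.2232] [0.0065 0.0126]
side 0.08 11 [0.5004 0.2226] [0.0019 0.0056]
side 0.09 34 [0.5025 0.2252] [0.0121 0.0172]
side 0.1 38 [0.5025 0.224 ] [0.0122 0.0167]
side 0.11 13 [0.5005 0.2211] [0.0052 0.0131]
side 0.12 6 [0.5145 0.2346] [0.0226 0.0056]
side 0.13 43 [0.4964 0.2353] [0.0303 0.0181]
side 0.14 64 [0.493  0.2345] [0.0316 0.0191]
side 0.15 47 [0.4975 0.2359] [0.0312 0.0095]
```

View pics/s27.png

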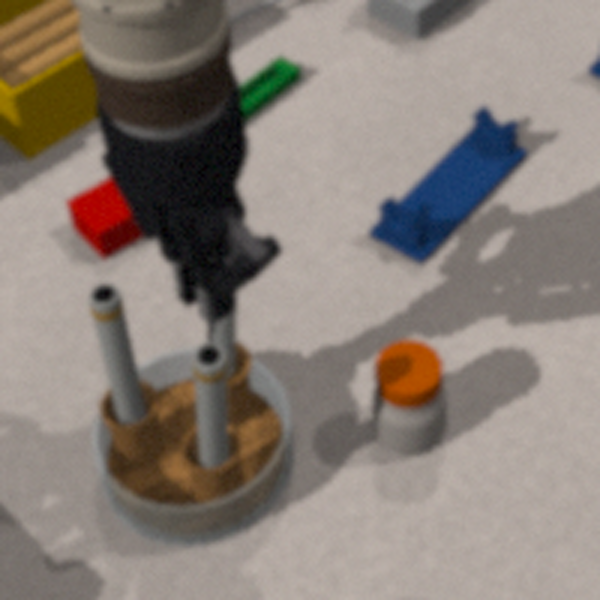

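>>> step_arm --series '[{"x": 0, "y": 0.3, "z": -0.6, "twist": 0, "jaw": 1}, {"x": 0, "y": 0.3, "z": -1.2, "twist": 0, "jaw": 1}, {"x": 0, "y": 0.3, "z": -1.3, "twist": 0, "jaw": 1}, {"x": 0, "y": 0.3, "z": -1.3, "twist": 0, "jaw": 1}, {"x": 0, "y": 0.3, "z": -1.3, "twist": 0, "jaw": 2.5}, {"x": 0, "y": 0.3, "z": -1.3, "twist": 0, "jaw": 3.5}, {"x": 0, "y": 0.3, "z": -1.3, "twist": 0, "jaw": 3.5}, {"x": 0, "y": 0.3, "z": -1.3, "twist": 0, "jaw": 3.5}]'

```text
clock: 25.05
eef_pos: [0.5084, 0.2307, 0.1097]
tool_rot: [0.712, -0.008, -0.702, 0.009]
ft_force: [-0.9, 0.1, 0.6]
grip_width: 0.0349
```

```bash
python3 - <<'E'
from h import *
o=st(); pic("side","s28",(150,180,350,380),3)
E
```

```text
25.05 [0.5084 0.2307 0.1097] yaw -179.91 w 0.0349 F [-0.8576  0.1405  0.5527] T [-0.043  -0.0067  0.0027]
```

View pics/s28.png

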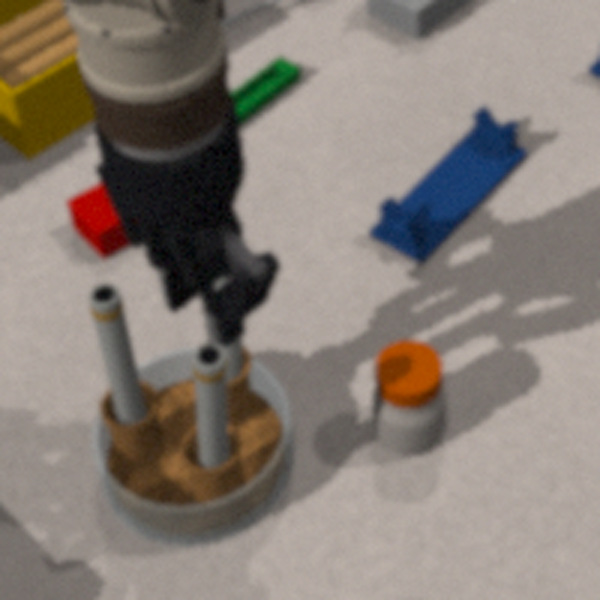

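Released; now straight up and away.

>>> step_arm --series '[{"x": 0, "y": 0, "z": 2, "twist": 0, "jaw": 3.5}, {"x": 0, "y": 0, "z": 5, "twist": 0, "jaw": 3.5}, {"x": 0, "y": 0, "z": 8, "twist": 0, "jaw": 3.5}, {"x": 0, "y": 0, "z": 11, "twist": 0, "jaw": 3.5}, {"x": 0, "y": -3, "z": 13, "twist": 0, "jaw": 3.5}, {"x": 0, "y": -7, "z": 13, "twist": 0, "jaw": 3.5}, {"x": 0, "y": -11, "z": 13, "twist": 0, "jaw": 3.5}, {"x": 0, "y": -15, "z": 13, "twist": 0, "jaw": 3.5}, {"x": 0, "y": -19, "z": 13, "twist": 0, "jaw": 3.5}, {"x": 0, "y": -23, "z": 13, "twist": 0, "jaw": 3.5}]'

```text
clock: 25.93
eef_pos: [0.5083, -0.0008, 0.2401]
tool_rot: [0.712, -0.008, -0.702, 0.01]
ft_force: [1.5, -0.1, -0.1]
grip_width: 0.0352
```

```bash
python3 - <<'E'
from h import *
o=st(); pic("side","s29",(150,180,350,380),3); pic("top","t29",(0,0,560,420),1.42)
from scipy.optimize import least_squares
cups={"c":(.5263,.283),"B":(.4656,.269),"A":(.5083,.2235)}
for n,f in (("side","s29.npz"),("top","t29.npz")):
    Q=cloud(n,np.load(f)["d"]).reshape(-1,3)
    for k,c in cups.items():
        q=Q[(np.hypot(Q[:,0]-c[0],Q[:,1]-c[1])<.032)&(Q[:,2]>.075)&(Q[:,2]<.2)]
        m=q[:,2]<.16
        g=lambda p:np.hypot(q[m,0]-p[0]-p[2]*(q[m,2]-.09),q[m,1]-p[1]-p[3]*(q[m,2]-.09))-.009
        p=least_squares(g,[c[0],c[1],0,0],loss="soft_l1",f_scale=.002).x
        print(n,k,"centre off mm",1e3*(p[:2]-c),"lean rad",np.hypot(p[2],p[3]),"topz",np.percentile(q[:,2],97),len(q))
E
```

```text
25.93 [ 0.5083 -0.0008  0.2401] yaw -179.87 w 0.0352 F [ 1.4997 -0.0851 -0.1466] T [-0.0004 -0.0622  0.0055]
side c centre off mm [ 0.7334 -0.3671] lean rad 0.00659629177054157 topz 0.16566621436691148 396
side B centre off mm [-6.4553  0.6033] lean rad 0.12725003584744163 topz 0.16620725653357038 358
side A centre off mm [-0.522  -7.6883] lean rad 0.1338232282705884 topz 0.1655642836728522 399
top c centre off mm [0.4316 1.2897] lean rad 0.010880404196101486 topz 0.16695723330184267 166
top B centre off mm [-7.969   2.2128] lean rad 0.09903557670055796 topz 0.16724352222434935 161
top A centre off mm [-0.4804 -6.6925] lean rad 0.13844680330335887 topz 0.16708143276890133 92
```

View pics/s29.png

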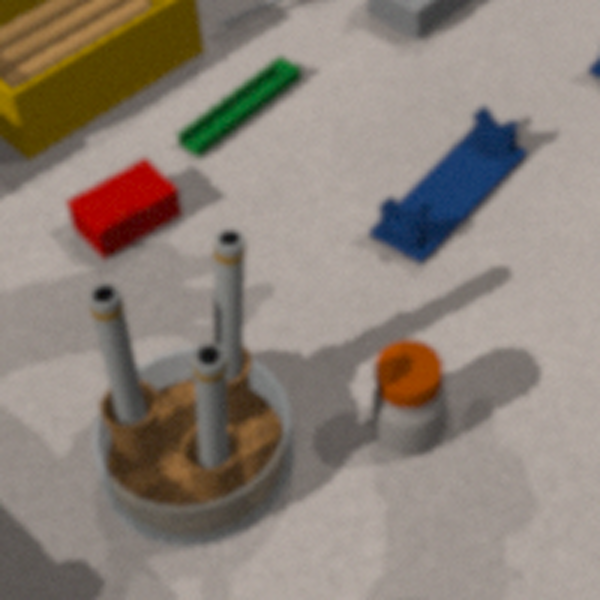

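View pics/t29.png

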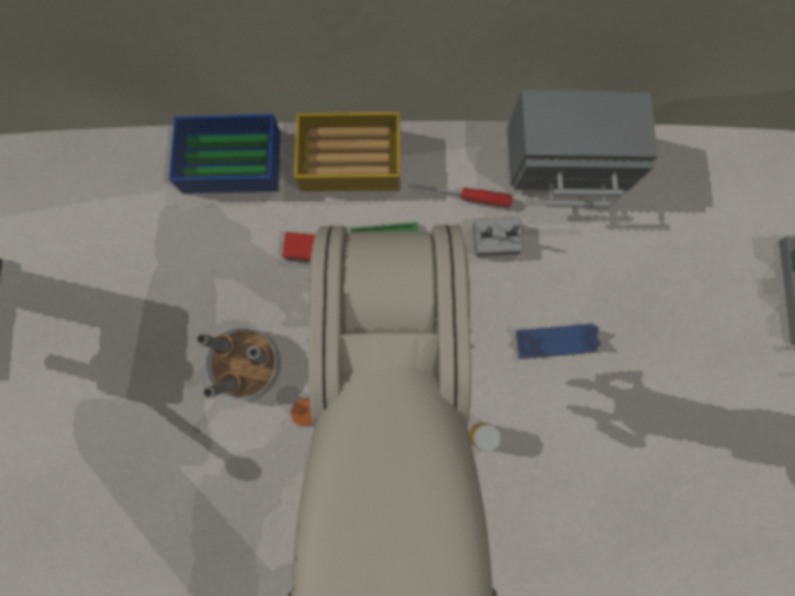

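>>> step_arm --series '[{"x": 0, "y": 0, "z": 0, "twist": 0, "jaw": 3.5}, {"x": 0, "y": 0, "z": 0, "twist": 0, "jaw": 3.5}, {"x": 0, "y": 0, "z": 0, "twist": 0, "jaw": 3.5}]'

```text
clock: 26.28
eef_pos: [0.5084, -0.0034, 0.2402]
tool_rot: [0.712, -0.011, -0.702, 0.007]
ft_force: [0.2, -0.2, 0.2]
grip_width: 0.035
```

```bash
python3 - <<'E'
from h import *
o=st(); print(abs(o["joint_vel"]).max()); print(bot.job_done())
E
```

```text
26.28 [ 0.5084 -0.0034  0.2402] yaw 179.71 w 0.035 F [ 0.2068 -0.1945  0.1891] T [ 0.0326  0.056  -0.0072]
0.01465446972574976
the job is handed in; nothing more can be done
None
```

Both sleeves from the cradles now stand fully down in the two empty cups, one in each, and the job was handed in at 26.3 s. I gripped each sleeve off-centre and turned it upright in the grip, pressing first on a cup rim and then against the glass wall. I then set it in its cup and let go.

My last checks, from the side and top depth images:

| Sleeve | Top above table | Centre off its cup | Lean |
|---|---|---|---|
| In the cup nearest the robot | 166–167 mm | 6–8 mm | 0.10–0.13 rad |
| In the cup on the right | 166–167 mm | about 7–8 mm | 0.13–0.14 rad |
| sleeve_c (already standing) | 166–167 mm | about 1 mm | 0.01 rad |

- **Against the limits:** a sleeve fully down has its top at 165 mm. The centre and lean figures are within the 16 mm and 0.25 rad limits. The two views agree to about 2 mm and 0.03 rad.
- **Robot:** the gripper is open and clear of everything, with almost no force on it, and the highest contact force I read was about 19 N.
- **Bystanders:** they look unmoved and upright in the pictures, but I did not measure their positions at the end. In the last top view the arm partly hid the red block, the green barrel and the white jar; the side view shows these three clearly.

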